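Level the inspection stage and seat the calibration plate on it

ROBOT

A 6-joint arm with a two-finger parallel gripper is mounted at the origin on the work surface. World frame = base frame: x ahead of the robot, y to its left, z up, the work surface at z = 0. Lengths are in mm, angles in degrees, forces in N, time in s.
With the tool pointing down it reaches from about 275 to 825 mm from the base axis. Payload 5.2 kg.
Tool frame: the origin (TCP) lies midway between the tips of the shut fingers; the grasp point (between the pads) lies 19 mm behind it; z points along the fingers, y is the direction in which the jaws open and shut (so a half turn about z gives the same grasp; the last joint's range is limited). The gripper opens to 93 mm and grips with 3 to 60 N. Pads are 15 mm wide; open, the fingers measure 128 mm over their backs; the gripper's body (75 mm by 188 mm) begins 65 mm behind the grasp point.
Start: joints at [-86.849, 14.817, 87.949, -0, 77.235, -11.62], TCP at [140.246, -531.823, 218.653] pointing down, gripper open.
Joint ranges: [-179.93, 179.93], [-52.35, 119.4], [10.71, 147.94], [-69.91, 249.91], [12.55, 155.21], [-178.61, 178.61]. Speed limits (degrees/s): [147.25, 147.25, 180, 180, 180, 180].

INTERFACE

Orientations are given as [roll, pitch, yaw] about the fixed x, y, z axes, in that order (R = Rz(yaw) Ry(pitch) Rx(roll)).
In Python, from station import get_state, snapshot, close_job gives the robot as it stands.
- The arm moves only by the shell command python3 -m crank 'ROWS'. ROWS is JSON, a list of rows, each an object of numbers: "x", "y", "z": the shift along the tool's x, y, z in m; "spin": the turn about the tool's z in rad; "jaw": the finger opening in m, from 0 to 0.093. In form: [{"x": .., "y": .., "z": .., "spin": .., "jaw": ..}, ...]. A call has 1 to 20 rows; each row shifts and turns the commanded pose from where the row before left it, along the tool's axes as they then stand; what a row does not reach is not made up. A row lasts 1/12 s, in which the tool goes at most 41.7 mm and 7.16 degrees, less where a joint would pass 70% of its speed; a pose out of reach is approached as far as the arm can. A call is refused whole if a number of a shift passes 0.0417 or a number of a turn 0.125, either way. A call with a gripper value outside its range is refused whole. The fingers move at their own pace and stop on an object; the grip force is fixed at half the most. Time passes only in rows, so rows that do not move let the fingers close. It gives the time, the measured TCP pose, the force and the opening at its end, in the units of the state.
- get_state(): the state, without advancing time (a new reading comes with each control period).
- snapshot(name): name is "scene" or "top"; returns a dict with "frame" (384x512x3 uint8, red, green, blue), "vfov" (degrees; the focal length in pixels is half the picture's height over the tangent of half this angle, whatever the lens; pixels are square), "cx", "cy" (the principal point, pixels), "R" (3x3) and "t" (3): a world point X has camera coordinates R X + t. Camera axes: x right, y down, z forward; pixel columns grow to the right and rows downward; lengths in mm; the calibration is good to about 2 mm. A picture is of the moment at which its call begins. There is no depth.
- close_job(): hands the job in, once; it reports no verdict.
The state is a dict: "clock": time; "q": joint angles; "qvel": joint speeds; "effort": joint torques, N m; "tool_pos": TCP position; "orientation": TCP orientation; "contact_force": force on the tool from outside, world axes, zero at the start; "wrist_torque": the same for the moment, N m; "opening": opening from 0.0 (shut) to 1.0 (fully open).
Only numpy, scipy, OpenCV 4.12 (cv2) and the standard library are available. Lean on these libraries where they do the work, as an engineer would, in place of code of your own. Each camera call takes 0.05 s, during which the arm holds its last target.

TASK

Turn the orange and the blue knob of the small levelling stage until its platform sits level. Then lift the dotted calibration plate out of its blue stand, lay it down dotted side up on the green mat and let go of it. Finally take it again by its long edges, set it dotted side up between the corner stops of the platform, press it down flat and let go, with the platform still level and the other things on the bench left where they are.

Things in the scene. Friction and masses are not known exactly. Their poses are not given: they have to be found in the camera images.
- leveller: Fixed levelling stage; origin on the table below the platform's middle. Base 190 (x) x 240 (y) x 10 mm centred at (-25,-25) mm; platform 100 x 130 x 12 mm, its upper face 51 mm up when level. It hinges both ways at its corner (35,50) mm, 45 mm up, on nuts on screws at (-85,50) mm (orange knob, fixed upright) and (35,-100) mm (blue knob, on a yoke that tilts about y with the platform)
- seat (a point): Middle of the platform's upper face, moving with it: z is its normal (vertical when level), x and y as the leveller's. Four black corner stops, 4 mm high, enclose a place 64 (x) x 98 (y) mm for the plate; the middle 66 mm of its long sides is free of stops, so the fingers fit there
- foot_a (a joint): Angle of the orange knob, rad, clockwise from above positive, range -1.8 to 1.8. 0 = platform level in x, and the knob's bar lies along the leveller's x axis. Each +1 rad lifts the platform's orange corner by 9.6 mm (0.08 rad of tilt). Starts at 0.6 to 1.4 (orange side too high). Moderately stiff, stays where it is left
- foot_b (a joint): Angle of the blue knob, same sense, range and zero; each +1 rad lifts the platform's blue corner by 12 mm (0.08 rad of tilt). It starts -1.4 to -0.6 (blue side too low)
- foot_a_grip (a point): Grip point on the axis of the orange knob, 104 mm above the table; its x axis lies along the bar. Bar 42 mm long, 14 mm thick, from 86 to 116 mm above the table, over a black disc of radius 21 mm; white mark on top of the bar at its -x end. The knob does not rise as it turns
- foot_b_grip (a point): The same for the blue knob; while the orange one is off level, this knob leans with the platform, at most 0.11 rad, grip point then up to 7 mm aside
- plate: Loose calibration plate, 16 (x) x 90 (y) x 56 (z) mm, aluminium frame, 0.22 kg; origin at its centre. Its x axis is the normal of the dotted face (white with black dots): lying dotted side up, x points up. It starts upright on a long side in the stand, z up
- stand: Fixed blue plate stand, origin at the middle of its underside. Foot 70 (x) x 120 (y) mm; a groove 20 mm wide along y, floor 8 mm above the table, between two ridges 12 mm thick that reach 22 mm above the table. The plate's top stands 64 mm above the table, dotted face to the stand's +x
- mat: Fixed green mat 160 x 160 x 4 mm, origin at the middle of its underside; it may change places with the stand
- caliper: Loose digital caliper lying flat, 190 (y) mm long, bystander
- bottle: Loose white bottle with red cap, 48 mm across, 130 mm high, bystander
- ring_gauge: Loose steel ring, 60 mm across, 18 mm high, bystander
- green_bin: Loose green bin 100 x 140 x 50 mm, bystander
- red_case: Loose red case 90 x 160 x 35 mm, bystander
- gauge_block: Loose steel block 35 x 50 x 20 mm, bystander
Not all that is in view belongs to the job. What is shaped like the plate but brown, pink or purple is not meant.

How it is judged:
By the outcome, as a careful person would: the job done as asked, in the order asked, and still so for the second after the job is handed in, with the robot touching nothing.
It also fails if it takes over 70 s, if anything falls off the work surface, if the arm or the gripper's body presses on something with over 40 N, if the wrist force passes 120 N, or if a joint passes its speed limit or range.

## Working session

There is one attempt and no reset: what is moved stays moved. The work goes in short steps, Python scripts to look and compute and a shell command to move; the robot and the scene stay as the last step left them, time stands still between calls to the robot, and variables do not carry over. Pictures are saved under pics/ and viewed, and the job is handed in when it is done.

```bash
ls; mkdir -p pics
python3 - <<'E'
from station import get_state, snapshot
import cv2
print(get_state())
for n in ("scene","top"):
    s=snapshot(n); cv2.imwrite(f"pics/{n}0.png",cv2.resize(s["frame"][:,:,::-1],(800,600),interpolation=cv2.INTER_CUBIC))
    print(n,s["vfov"],s["cx"],s["cy"],s["R"],s["t"])
E
```

```text
pics
{'clock': 0.0, 'q': array([-8.68499440e+01,  1.48587209e+01,  8.80112344e+01, -1.54424798e-03,
        7.72336332e+01, -1.16211041e+01]), 'qvel': array([-0.04547397,  0.02522437, -0.0402124 ,  0.00361671, -0.10046716,
       -0.05184164]), 'effort': array([ 2.58150656e-03, -4.37303817e+01, -2.83999211e+01,  7.19191320e-02,
        4.13044752e-02, -1.27453113e-04]), 'tool_pos': array([ 140.19591735, -531.26690376,  217.82166327]), 'orientation': array([-1.79898232e+02, -1.93921308e-02,  1.47714855e+01]), 'contact_force': array([ 0.23066384,  0.19436543, -0.06066839]), 'wrist_torque': array([ 0.01966588, -0.00509358,  0.00020789]), 'opening': 1.0024192043336648}
scene 46.203986847127624 254.60414765920157 192.3715721067539 [[ 0.84807758  0.52955778 -0.01824784]
 [ 0.29223115 -0.49617526 -0.81756411]
 [-0.44200156  0.6880252  -0.57554839]] [-430.32900171  -81.59016888 1687.88117741]
top 46.62992055949396 267.8053771219644 187.2709793976822 [[ 0.0019192  -0.99993168  0.01153049]
 [-0.98692008 -0.00375268 -0.16116659]
 [ 0.16119885 -0.01107036 -0.98685986]] [ -22.97728342  531.87981855 1545.60460071]
```

View pics/scene0.png

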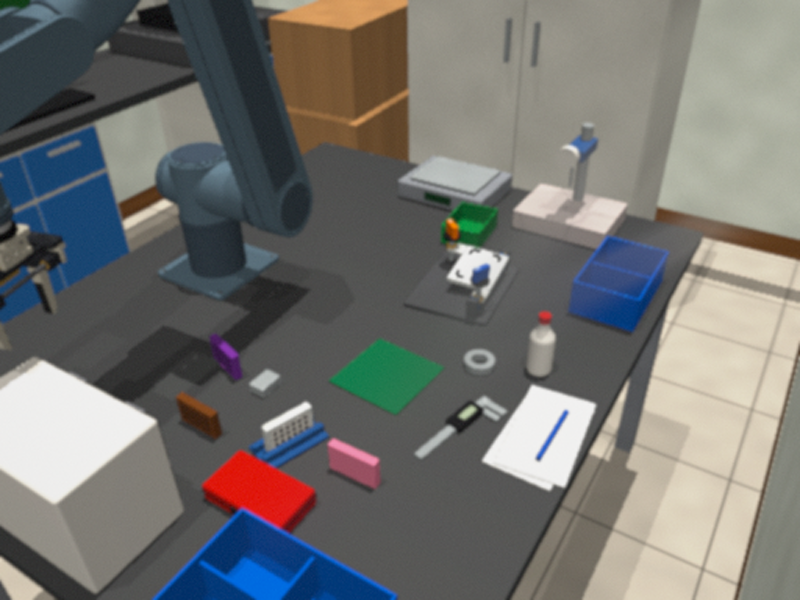

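View pics/top0.png

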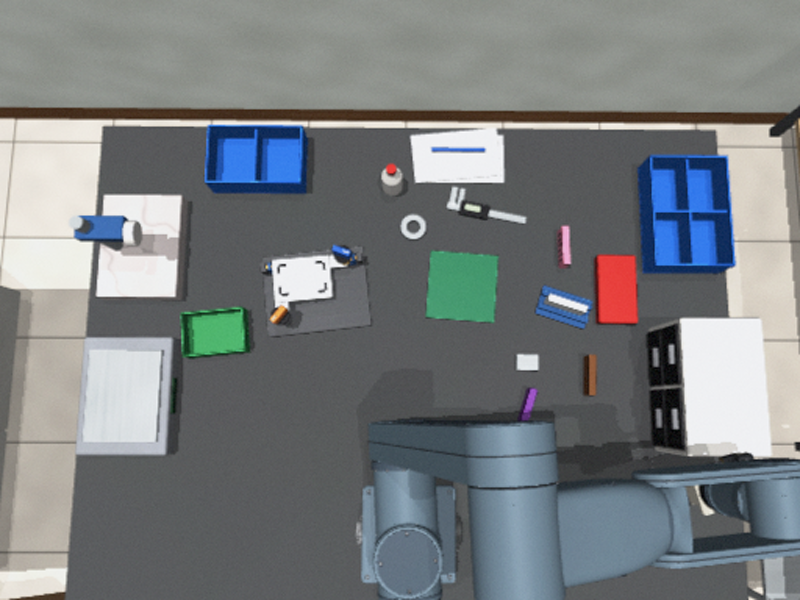

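The scene view shows these possible plates: white dotted in the blue stand (scene 289,425 / top 567,301), pink (355,462 / 565,246), brown (198,415 / 590,375) and purple (225,355 / 528,403). I choose the white dotted one in the stand. Next I check it and the leveller in close crops.

```bash
cat > h.py <<'E'
import numpy as np, cv2
from station import get_state, snapshot
def crop(s,x0,y0,x1,y1,k,name):
    c=s["frame"][y0:y1,x0:x1,::-1]; c=cv2.resize(c,None,fx=k,fy=k,interpolation=cv2.INTER_CUBIC)
    for i in range(x0,x1,10): cv2.putText(c,str(i),((i-x0)*k,8),0,0.32,(0,255,255),1); cv2.line(c,((i-x0)*k,10),((i-x0)*k,14),(0,255,255),1)
    for i in range(y0,y1,10): cv2.putText(c,str(i),(0,(i-y0)*k+4),0,0.32,(0,255,255),1)
    cv2.imwrite("pics/"+name,c)
def f(s): return 192/np.tan(np.radians(s["vfov"]/2))
def proj(s,X):
    c=np.asarray(X)@s["R"].T+s["t"]; return f(s)*c[...,:2]/c[...,2:]+[s["cx"],s["cy"]]
def unproj(s,uv,z):
    d=s["R"].T@np.array([(uv[0]-s["cx"])/f(s),(uv[1]-s["cy"])/f(s),1]); o=-s["R"].T@s["t"]
    return o+d*(z-o[2])/d[2]
E
python3 - <<'E'
from h import *
t=snapshot("top"); s=snapshot("scene")
crop(t,160,145,245,225,9,"t_lev.png"); crop(t,330,175,390,215,12,"t_pl.png")
crop(s,250,130,345,215,8,"s_lev.png"); crop(s,140,240,220,305,9,"s_pl.png")
E
```

```text
(no output)
```

View pics/t_lev.png

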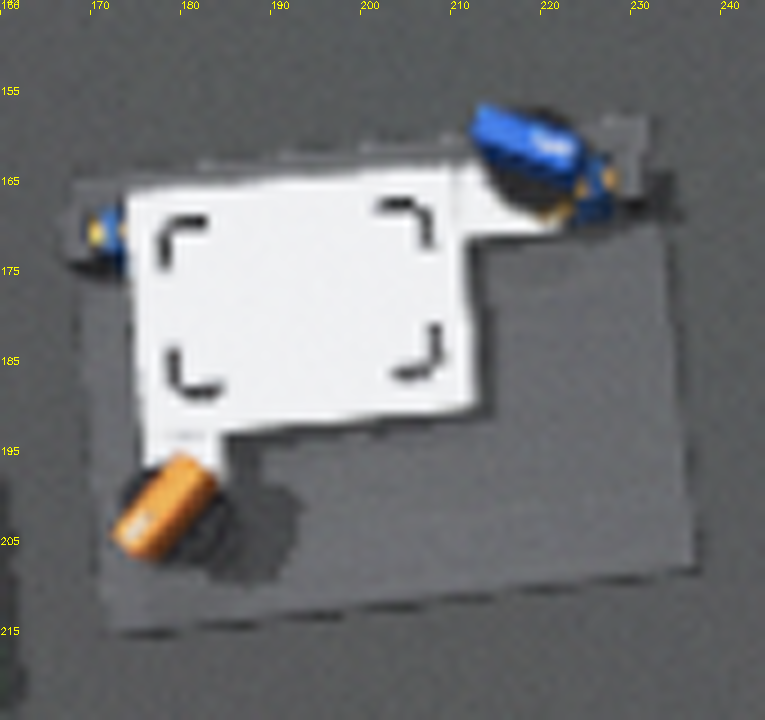

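View pics/s_lev.png

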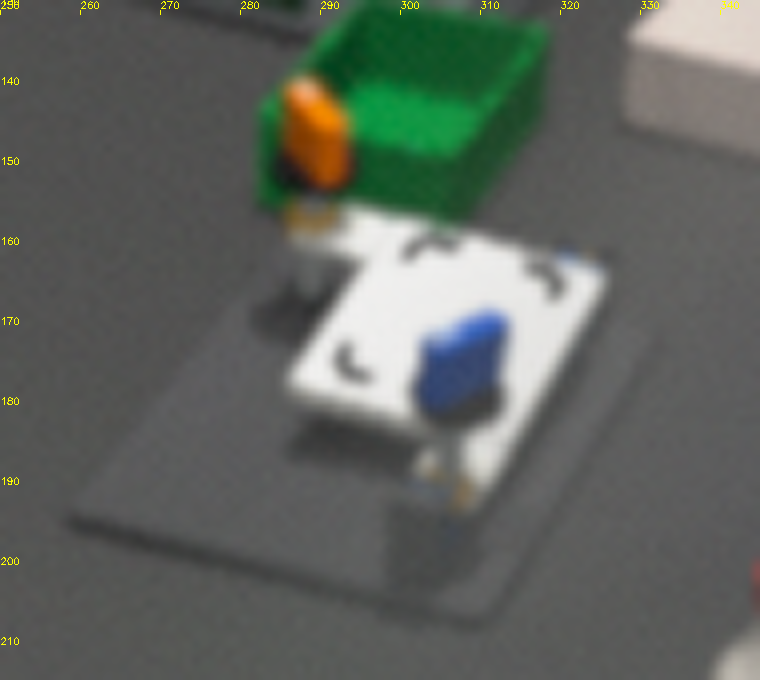

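View pics/t_pl.png

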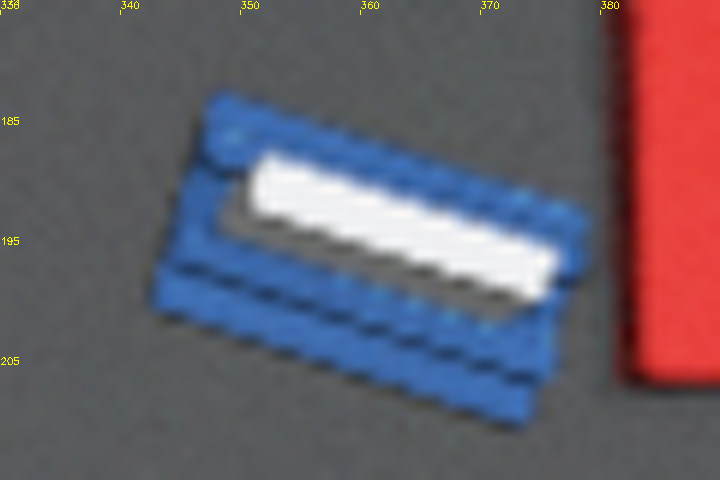

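View pics/s_pl.png

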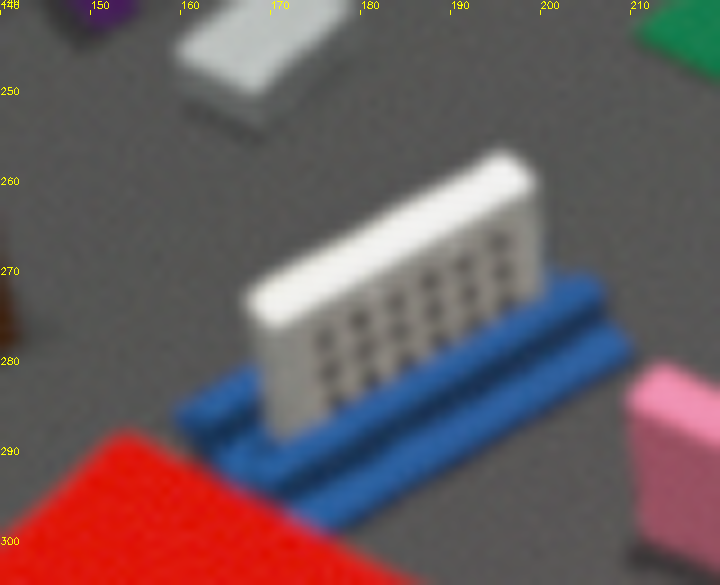

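The crop confirms the choice: the white dotted plate stands in the blue stand, with its dotted face towards +x/-y. The leveller's knobs are orange (top 178,202) and blue (top 219,161). Fitting poses now.

```bash
cat > fit.py <<'E'
from h import *
from scipy.optimize import least_squares
t=snapshot("top"); s=snapshot("scene")
print("cams",-t["R"].T@t["t"],-s["R"].T@s["t"])
def g(p,P):  # leveller->world
    c,sn=np.cos(p[2]),np.sin(p[2]); P=np.array(P,float)
    return np.array([p[0]+c*P[0]-sn*P[1],p[1]+sn*P[0]+c*P[1],P[2]])
def plat(p,x,y,h): 
    a,b=.08*p[3],.08*p[4]
    # normal of plane
    return [x+a*(h+6),y+b*(h+6),51+h+a*(35-x)+b*(50-y)]
O=[]
for P,uv in [((-120,95),(172.2,215)),((-120,-145),(237.4,208.4)),((70,-145),(232,158)),((70,95),(168.3,165.3))]: O.append((t,lambda p,P=P:(*P,10),uv))
for P,uv in [((-120,-145),(258.5,194.7)),((70,-145),(310,207.8)),((70,95),(332.5,172))]: O.append((s,lambda p,P=P:(*P,10),uv))
for P,uv in [((50,65),(173.9,166.1)),((-50,-65),(212.8,190))]: O.append((t,lambda p,P=P:plat(p,*P,0),uv))
for P,uv in [((-50,-65),(286,177)),((50,65),(326.3,164))]: O.append((s,lambda p,P=P:plat(p,*P,0),uv))
for P,uv in [((1,1),(178.3,169.7)),((1,-1),(207.8,167.8)),((-1,-1),(208.7,186.7)),((-1,1),(179.1,188.6))]: O.append((t,lambda p,P=P:plat(p,P[0]*(32+p[5]),P[1]*(49+p[5]),4),uv))
def bar(p,k,r):
    th=-p[3+k]; c=[(-85,50),(35,-100)][k]
    if k==1: # leans about y with orange tilt
        a=.08*p[3]; return (c[0]+r*np.cos(th)+a*71,c[1]+r*np.sin(th),116+a*(35-c[0]-r*np.cos(th)))
    return (c[0]+r*np.cos(th),c[1]+r*np.sin(th),116)
def e(p,sel=None):
    r=[]
    for cam,fn,uv in O: r+=list(proj(cam,g(p,fn(p)))-uv)
    # bar mid and direction in top
    for k,(u1,u2) in enumerate([((175.0,204.8),(181.4,197)),((224.0,162.3),(213.3,158.2))]):
        A=proj(t,g(p,bar(p,k,-21)));B=proj(t,g(p,bar(p,k,21))); r+=list((A+B)/2-(np.add(u1,u2))/2)
        d=(B-A)/np.linalg.norm(B-A); D=np.subtract(u2,u1); D=D/np.linalg.norm(D); r+=list((d-D)*10)
    return np.array(r)
S=least_squares(e,[600,180,0,1,-1,3],loss="soft_l1")
p=S.x; print("x,y,yaw,a,b,c",p[:2].round(1),np.degrees(p[2]).round(2),p[3:].round(3)); print(e(p).reshape(-1,2).round(1).tolist())
for k in (0,1):
    G=g(p,bar(p,k,0)); print("knob",k,G.round(1))
# plate
def pl(q,P):
    c,sn=np.cos(q[2]),np.sin(q[2]); return np.array([q[0]+c*P[0]-sn*P[1],q[1]+sn*P[0]+c*P[1],P[2]])
Q=[(t,(8,45,64),(351.5,187.5)),(t,(8,-45,64),(376.6,195.6)),(t,(-8,-45,64),(375,200)),(t,(-8,45,64),(350.7,192.3)),
 (s,(8,45,64),(199.5,260)),(s,(8,-45,64),(170,276.3)),(s,(-8,45,64),(195.5,256.5)),(s,(-8,-45,64),(167.3,272.5))]
eq=lambda q:np.concatenate([proj(c,pl(q,P))-u for c,P,u in Q])
S=least_squares(eq,[600,-200,-.3],loss="soft_l1");print("plate",S.x[:2].round(1),np.degrees(S.x[2]).round(2));print(eq(S.x).reshape(-1,2).round(1).tolist())
E
python3 fit.py
python3 - <<'E'
from h import *
t=snapshot("top"); crop(t,265,150,330,215,9,"t_mat.png")
E
```

```text
cams [ 275.81729468   -3.86933302 1611.28133077] [1134.84167604 -973.90374053  896.89951996]
x,y,yaw,a,b,c [561.9 244.5] 6.98 [ 7.019 -5.149  1.631]
[[-0.7, 1.1], [0.5, -0.2], [0.3, -0.8], [-1.2, -0.6], [-2.3, -1.7], [-1.0, -1.4], [-1.7, -1.8], [0.4, -0.2], [0.4, -1.0], [-1.1, -0.9], [-1.8, 0.6], [0.4, -0.9], [0.7, 0.1], [0.4, -2.5], [-0.7, -3.0], [-0.6, 0.3], [-0.3, -0.3], [-1.6, -9.9], [18.2, -1.0]]
knob 0 [471.4 283.8 116. ]
knob 1 [648.3 154.3 116. ]
plate [ 509.8 -357.4] 1062.44
[[0.1, -0.6], [-0.4, -1.0], [-0.0, -1.1], [-0.3, -1.1], [-0.9, -0.6], [-0.4, -0.6], [-0.3, -0.2], [-1.0, -0.2]]
```

View pics/t_mat.png

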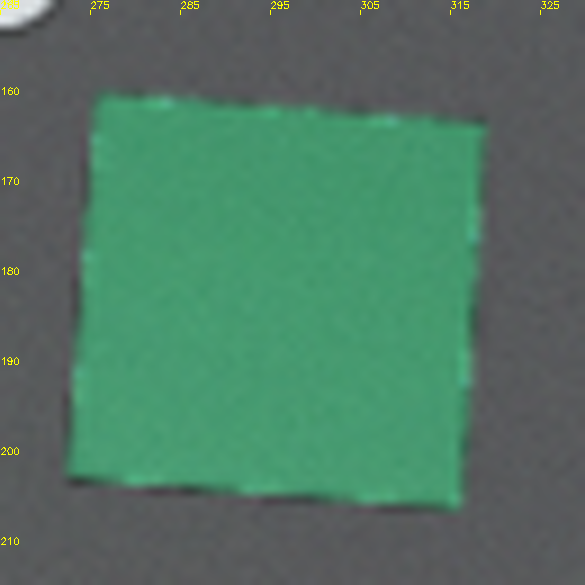

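```bash
sed -i 's/-uv)$/-np.array(uv)+0.5)/; s/-(np.add(u1,u2))\/2)/-(np.add(u1,u2))\/2+.5)/; s/-u for c,P,u/-np.array(u)+.5 for c,P,u/; s/\[600,180,0,1,-1,3\],loss="soft_l1"/[600,250,0,1,-1,3],loss="soft_l1",bounds=([-900,-900,-1,-.3,-1.8,0],[900,900,1,1.8,.3,6])/' fit.py
cat >> fit.py <<'E'
for k,c in enumerate([(-85,50),(35,-100)]):
    print(k,"table foot",g(p,(*c,0)).round(1), "seat lvl",g(p,(0,0,51)))
M=[(275.2,160),(318.5,163.5),(316,206),(272.5,203)]
m=np.array([unproj(t,np.array(u)-.5,4) for u in M]); print("mat",m.mean(0).round(1),np.degrees(np.arctan2(*(m[0]-m[1])[:2])))
E
python3 fit.py
```

```text
cams [ 275.81729468   -3.86933302 1611.28133077] [1134.84167604 -973.90374053  896.89951996]
x,y,yaw,a,b,c [564.8 245.2] 6.46 [ 0.776 -1.081  2.666]
[[-0.7, 0.5], [0.6, -0.1], [0.8, -0.7], [-0.7, -1.1], [-1.2, -1.3], [-0.1, -0.7], [-0.2, -1.0], [0.2, 0.0], [0.3, -0.0], [-0.5, 0.4], [-0.9, 0.2], [-0.2, -0.1], [-0.4, -0.7], [0.3, -0.8], [0.3, -0.0], [-0.5, -0.2], [0.0, 0.0], [-0.1, -0.0], [0.0, -0.0]]
knob 0 [474.7 285.3 116. ]
knob 1 [615.2 150.3 116. ]
plate [ 509.  -356.5] -737.63
[[0.4, 0.1], [-0.2, -0.3], [0.2, -0.4], [-0.1, -0.4], [-0.4, -0.4], [0.1, -0.5], [0.2, 0.0], [-0.5, -0.0]]
0 table foot [474.7 285.3   0. ] seat lvl [564.76465299 245.19184636  51.        ]
1 table foot [610.8 149.8   0. ] seat lvl [564.76465299 245.19184636  51.        ]
mat [ 556.6 -121.8    4. ] 4.470354857574543
```

```bash
python3 -m crank '[{"spin":-0.1235,"jaw":0.05},{"spin":-0.1235,"jaw":0.05},{"spin":-0.1235,"jaw":0.05},{"spin":-0.1235,"jaw":0.05},{"spin":-0.1235,"jaw":0.05},{"spin":-0.1235,"jaw":0.05},{"spin":-0.1235,"jaw":0.05},{"spin":-0.1235,"jaw":0.05},{"spin":-0.1235,"jaw":0.05},{"spin":-0.1235,"jaw":0.05},{"spin":-0.1235,"jaw":0.05},{"spin":-0.1235,"jaw":0.05},{"spin":-0.1235,"jaw":0.05},{"spin":-0.1235,"jaw":0.05},{"spin":-0.1235,"jaw":0.05},{"spin":-0.1235,"jaw":0.05},{"spin":-0.1235,"jaw":0.05},{"spin":-0.1235,"jaw":0.05}]'
```

```text
invalid input at $[0]: expected keys x, y, z, spin, jaw
```

```bash
python3 -m crank '[{"x":0,"y":0,"z":0,"spin":-0.1235,"jaw":0.05},{"x":0,"y":0,"z":0,"spin":-0.1235,"jaw":0.05},{"x":0,"y":0,"z":0,"spin":-0.1235,"jaw":0.05},{"x":0,"y":0,"z":0,"spin":-0.1235,"jaw":0.05},{"x":0,"y":0,"z":0,"spin":-0.1235,"jaw":0.05},{"x":0,"y":0,"z":0,"spin":-0.1235,"jaw":0.05},{"x":0,"y":0,"z":0,"spin":-0.1235,"jaw":0.05},{"x":0,"y":0,"z":0,"spin":-0.1235,"jaw":0.05},{"x":0,"y":0,"z":0,"spin":-0.1235,"jaw":0.05},{"x":0,"y":0,"z":0,"spin":-0.1235,"jaw":0.05},{"x":0,"y":0,"z":0,"spin":-0.1235,"jaw":0.05},{"x":0,"y":0,"z":0,"spin":-0.1235,"jaw":0.05},{"x":0,"y":0,"z":0,"spin":-0.1235,"jaw":0.05},{"x":0,"y":0,"z":0,"spin":-0.1235,"jaw":0.05},{"x":0,"y":0,"z":0,"spin":-0.1235,"jaw":0.05},{"x":0,"y":0,"z":0,"spin":-0.1235,"jaw":0.05},{"x":0,"y":0,"z":0,"spin":-0.1235,"jaw":0.05},{"x":0,"y":0,"z":0,"spin":-0.1235,"jaw":0.05},{"x":0,"y":0,"z":0,"spin":0,"jaw":0.05}]'
python3 -m crank '[{"x":0.0109,"y":0.0386,"z":0,"spin":0,"jaw":0.05},{"x":0.0109,"y":0.0386,"z":0,"spin":0,"jaw":0.05},{"x":0.0109,"y":0.0386,"z":0,"spin":0,"jaw":0.05},{"x":0.0109,"y":0.0386,"z":0,"spin":0,"jaw":0.05},{"x":0.0109,"y":0.0386,"z":0,"spin":0,"jaw":0.05},{"x":0.0109,"y":0.0386,"z":0,"spin":0,"jaw":0.05},{"x":0.0109,"y":0.0386,"z":0,"spin":0,"jaw":0.05},{"x":0.0109,"y":0.0386,"z":0,"spin":0,"jaw":0.05},{"x":0.0109,"y":0.0386,"z":0,"spin":0,"jaw":0.05},{"x":0.0109,"y":0.0386,"z":0,"spin":0,"jaw":0.05},{"x":0.0109,"y":0.0386,"z":0,"spin":0,"jaw":0.05},{"x":0.0109,"y":0.0386,"z":0,"spin":0,"jaw":0.05},{"x":0.0109,"y":0.0386,"z":0,"spin":0,"jaw":0.05},{"x":0.0109,"y":0.0386,"z":0,"spin":0,"jaw":0.05},{"x":0.0109,"y":0.0386,"z":0,"spin":0,"jaw":0.05},{"x":0.0109,"y":0.0386,"z":0,"spin":0,"jaw":0.05},{"x":0.0109,"y":0.0386,"z":0,"spin":0,"jaw":0.05},{"x":0.0109,"y":0.0386,"z":0,"spin":0,"jaw":0.05},{"x":0.0109,"y":0.0386,"z":0,"spin":0,"jaw":0.05},{"x":0.0109,"y":0.0386,"z":0,"spin":0,"jaw":0.05}]'
```

```text
clock: 2.03
tool_pos: [140.2, -531.8, 218.7]
orientation: [-180.0, 0.0, 142.4]
contact_force: [0.5, 0.2, 0.3]
opening: 0.538
clock: 3.7
tool_pos: [442.2, 213.8, 218.8]
orientation: [180.0, 0.0, 141.9]
contact_force: [0.9, -1.4, -0.3]
opening: 0.537
```

```bash
cat > d.py <<'E'
import sys,numpy as np
from station import get_state
def d(x,y,z,yaw):
    s=get_state(); p=s["tool_pos"]; w=np.radians(s["orientation"][2]); D=np.array([x,y,z])-p
    R=np.array([[np.cos(w),np.sin(w),0],[np.sin(w),-np.cos(w),0],[0,0,-1]])
    sp=-np.radians((yaw-s["orientation"][2]+180)%360-180)
    print("at",p.round(1),s["orientation"].round(2),"q6",s["q"][5].round(1)," tool d mm",(R@D).round(1),"n",(np.linalg.norm(D)/41.7).round(1),"spin",sp.round(3),"n",(abs(sp)/.125).round(1))
if __name__=="__main__": d(*map(float,sys.argv[1:5]))
E
python3 d.py 474.7 285.3 150 142
```

```text
at [442.2 213.8 218.8] [1.7998e+02 3.0000e-02 1.4193e+02] q6 -39.1  tool d mm [18.5 76.3 68.8] n 2.5 spin -0.001 n 0.0
```

```bash
python3 -m crank '[{"x":0.0062,"y":0.0254,"z":0.017,"spin":0,"jaw":0.05},{"x":0.0062,"y":0.0254,"z":0.017,"spin":0,"jaw":0.05},{"x":0.0061,"y":0.0254,"z":0.017,"spin":0,"jaw":0.05},{"x":0,"y":0,"z":0.017,"spin":0,"jaw":0.05},{"x":0,"y":0,"z":0,"spin":0,"jaw":0.05},{"x":0,"y":0,"z":0,"spin":0,"jaw":0.05}]'
python3 - <<'E'
from h import *
t=snapshot("top"); s=snapshot("scene")
crop(t,150,145,245,225,8,"t1.png"); crop(s,250,110,345,200,8,"s1.png")
E
```

```text
clock: 4.2
tool_pos: [473.2, 282.8, 149.8]
orientation: [-179.8, -0.1, 142.0]
contact_force: [-0.5, 0.1, -0.0]
opening: 0.538
```

View pics/t1.png

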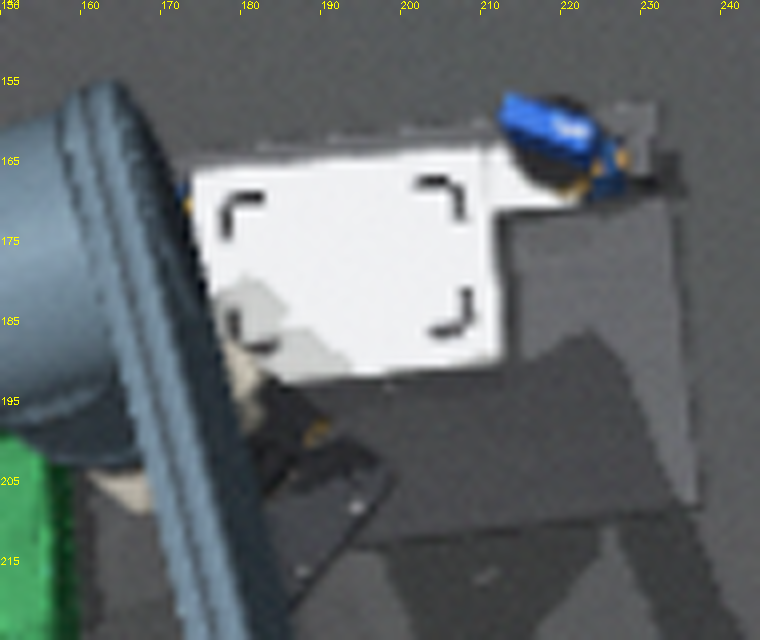

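View pics/s1.png

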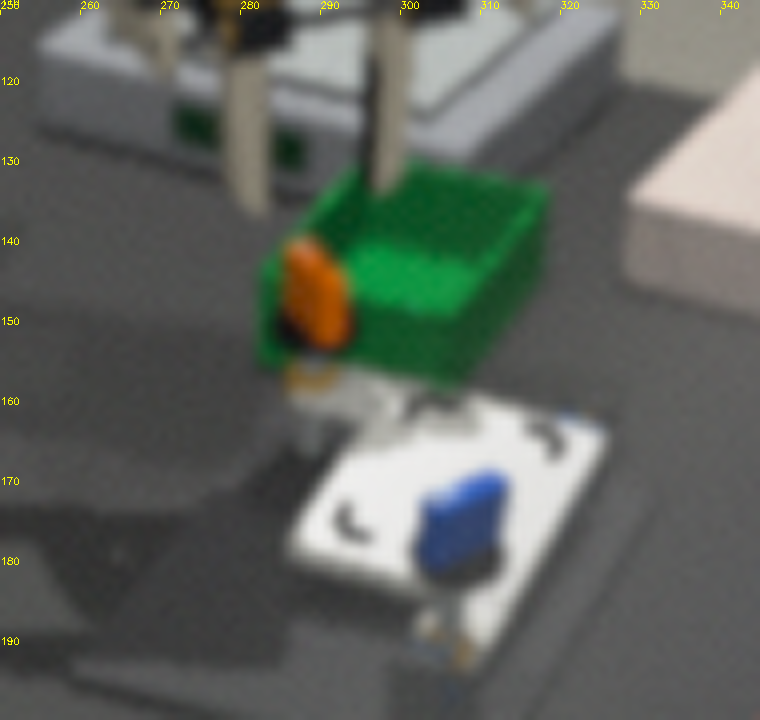

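```bash
python3 - <<'E'
from h import *
s=snapshot("scene");print(proj(s,np.array([[473.2,282.8,149.8],[474.7,285.3,116],[474.7,285.3,101],[473.2-.616*25,282.8-.788*25,149.8],[473.2+.616*25,282.8+.788*25,149.8]])))
E
python3 d.py 474.7 285.3 90 142
```

```text
[[288.07068508 133.92308201]
 [288.54321691 142.18111287]
 [288.43815433 145.8643966 ]
 [281.52263418 135.1757032 ]
 [294.56329532 132.68106643]]
at [474.7 282.6 152.1] [1.7990e+02 7.0000e-02 1.4203e+02] q6 -32.8  tool d mm [ 1.7  2.1 62.1] n 1.5 spin 0.0 n 0.0
```

```bash
python3 -m crank '[{"x":0.001,"y":0.002,"z":0.02,"spin":0,"jaw":0.05},{"x":0,"y":0,"z":0.02,"spin":0,"jaw":0.05},{"x":0,"y":0,"z":0.02,"spin":0,"jaw":0.05},{"x":0,"y":0,"z":0,"spin":0,"jaw":0.05},{"x":0,"y":0,"z":0,"spin":0,"jaw":0.0},{"x":0,"y":0,"z":0,"spin":0,"jaw":0.0},{"x":0,"y":0,"z":0,"spin":0,"jaw":0.0},{"x":0,"y":0,"z":0,"spin":0,"jaw":0.0}]'; python3 d.py 474.7 285.3 90 142
python3 - <<'E'
from h import *
s=snapshot("scene")
crop(s,250,110,345,200,8,"s2.png")
E
```

```text
clock: 5.02
tool_pos: [475.6, 285.4, 92.3]
orientation: [179.9, 0.1, 142.1]
contact_force: [-0.7, 0.3, -0.2]
opening: 0.302
at [475.6 285.4  92.3] [1.7986e+02 9.0000e-02 1.4212e+02] q6 -32.7  tool d mm [ 0.6 -0.7  2.3] n 0.1 spin 0.002 n 0.0
```

View pics/s2.png

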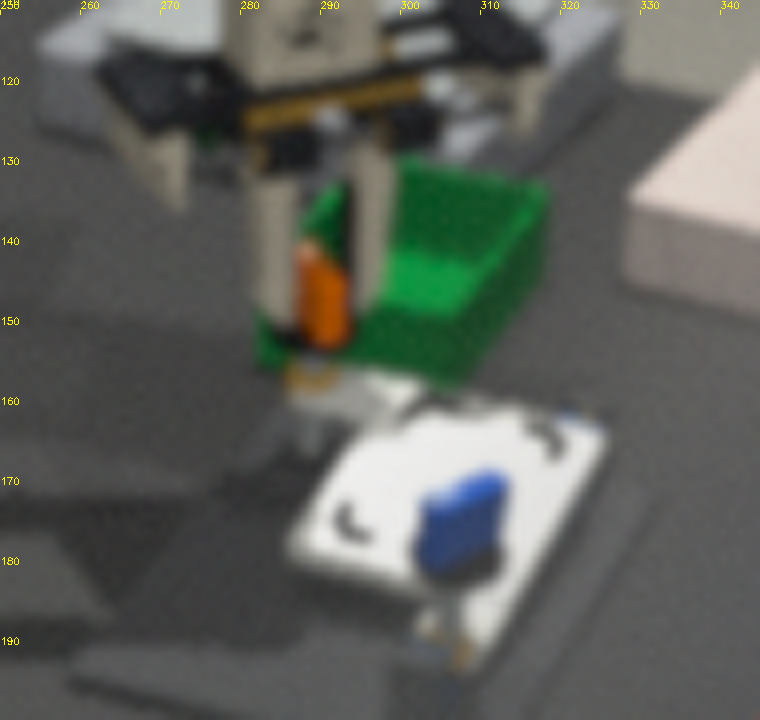

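```bash
python3 -m crank '[{"x":0,"y":0,"z":0,"spin":0,"jaw":0},{"x":0,"y":0,"z":0,"spin":0,"jaw":0},{"x":0,"y":0,"z":0,"spin":0,"jaw":0},{"x":0,"y":0,"z":0,"spin":0,"jaw":0},{"x":0,"y":0,"z":0,"spin":0,"jaw":0}]'; python3 d.py 474.7 285.3 90 186.5
```

```text
clock: 5.48
tool_pos: [474.9, 285.4, 91.3]
orientation: [179.9, 0.0, 142.1]
contact_force: [-1.5, -0.9, 5.6]
opening: 0.147
at [474.9 285.4  91.3] [1.7995e+02 3.0000e-02 1.4214e+02] q6 -32.7  tool d mm [ 0.1 -0.2  1.3] n 0.0 spin -0.774 n 6.2
```

```bash
python3 -m crank '[{"x":0,"y":0,"z":0,"spin":-0.0776,"jaw":0},{"x":0,"y":0,"z":0,"spin":-0.0776,"jaw":0},{"x":0,"y":0,"z":0,"spin":-0.0776,"jaw":0},{"x":0,"y":0,"z":0,"spin":-0.0776,"jaw":0},{"x":0,"y":0,"z":0,"spin":-0.0776,"jaw":0},{"x":0,"y":0,"z":0,"spin":-0.0776,"jaw":0},{"x":0,"y":0,"z":0,"spin":-0.0776,"jaw":0},{"x":0,"y":0,"z":0,"spin":-0.0776,"jaw":0},{"x":0,"y":0,"z":0,"spin":-0.0776,"jaw":0},{"x":0,"y":0,"z":0,"spin":-0.0776,"jaw":0},{"x":0,"y":0,"z":0,"spin":0,"jaw":0},{"x":0,"y":0,"z":0,"spin":0,"jaw":0}]'; python3 d.py 474.7 285.3 90 186.5
python3 - <<'E'
from h import *
s=snapshot("scene")
crop(s,250,110,345,200,8,"s3.png")
E
```

```text
clock: 6.48
tool_pos: [475.0, 285.6, 91.3]
orientation: [180.0, 0.1, -173.4]
contact_force: [-0.1, 0.4, 5.0]
opening: 0.151
at [475.  285.6  91.3] [ 1.7996e+02  7.0000e-02 -1.7336e+02] q6 -77.2  tool d mm [ 0.3 -0.3  1.3] n 0.0 spin 0.002 n 0.0
```

View pics/s3.png

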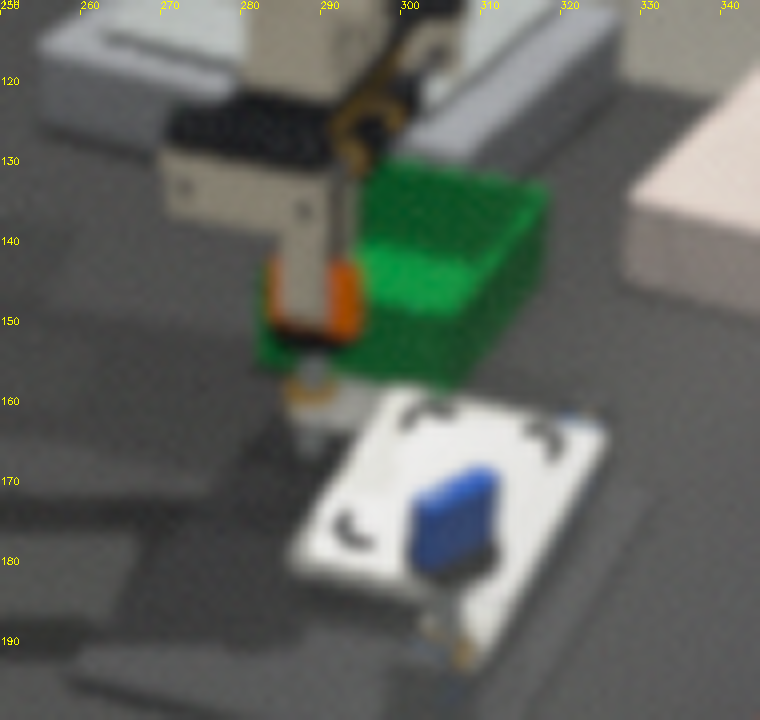

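```bash
python3 -m crank '[{"x":0,"y":0,"z":0,"spin":0,"jaw":0.05},{"x":0,"y":0,"z":0,"spin":0,"jaw":0.05},{"x":0,"y":0,"z":0,"spin":0,"jaw":0.05},{"x":0,"y":0,"z":0,"spin":0,"jaw":0.05},{"x":0,"y":0,"z":-0.03,"spin":0,"jaw":0.05},{"x":0,"y":0,"z":-0.04,"spin":0,"jaw":0.05},{"x":0,"y":0,"z":-0.04,"spin":0,"jaw":0.05},{"x":0,"y":0,"z":0,"spin":-0.12,"jaw":0.05},{"x":0,"y":0,"z":0,"spin":-0.12,"jaw":0.05},{"x":0,"y":0,"z":0,"spin":-0.12,"jaw":0.05},{"x":0,"y":0,"z":0,"spin":-0.12,"jaw":0.05},{"x":0,"y":0,"z":0,"spin":-0.12,"jaw":0.05},{"x":0,"y":0,"z":0,"spin":-0.12,"jaw":0.05},{"x":0,"y":0,"z":0,"spin":-0.12,"jaw":0.05},{"x":0,"y":0,"z":0,"spin":-0.12,"jaw":0.05},{"x":0,"y":0,"z":0,"spin":-0.119,"jaw":0.05},{"x":0,"y":0,"z":0,"spin":0,"jaw":0.05}]'; python3 d.py 610.8 149.8 200 -111.6
python3 - <<'E'
from h import *
s=snapshot("scene");t=snapshot("top")
crop(s,250,110,345,200,8,"s4.png");crop(t,150,145,245,225,8,"t4.png")
E
```

```text
clock: 7.95
tool_pos: [474.4, 285.1, 200.4]
orientation: [180.0, -0.0, -111.3]
contact_force: [0.2, -0.3, 0.3]
opening: 0.541
at [474.4 285.1 200.4] [ 1.7998e+02 -2.0000e-02 -1.1134e+02] q6 -139.2  tool d mm [  76.4 -176.3    0.4] n 4.6 spin 0.005 n 0.0
```

View pics/s4.png

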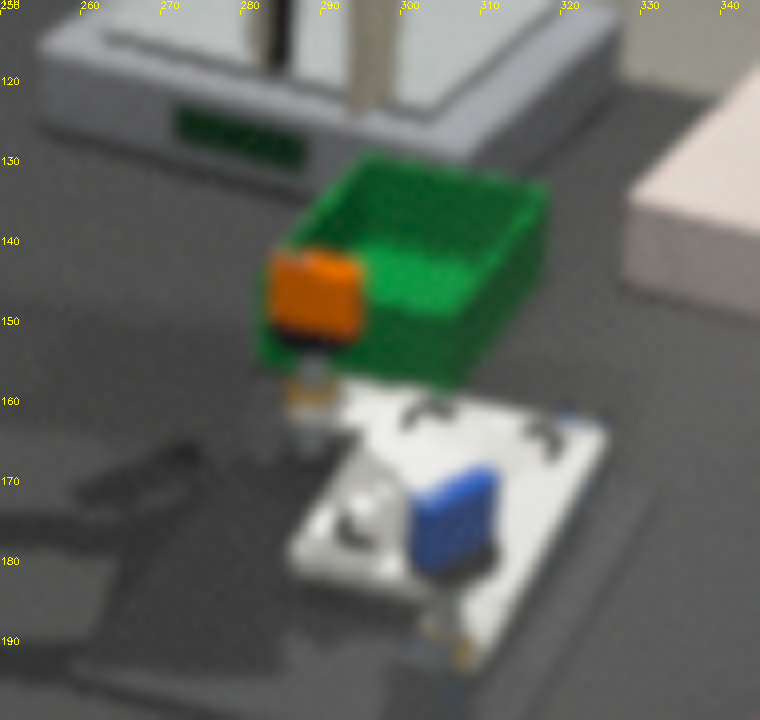

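View pics/t4.png

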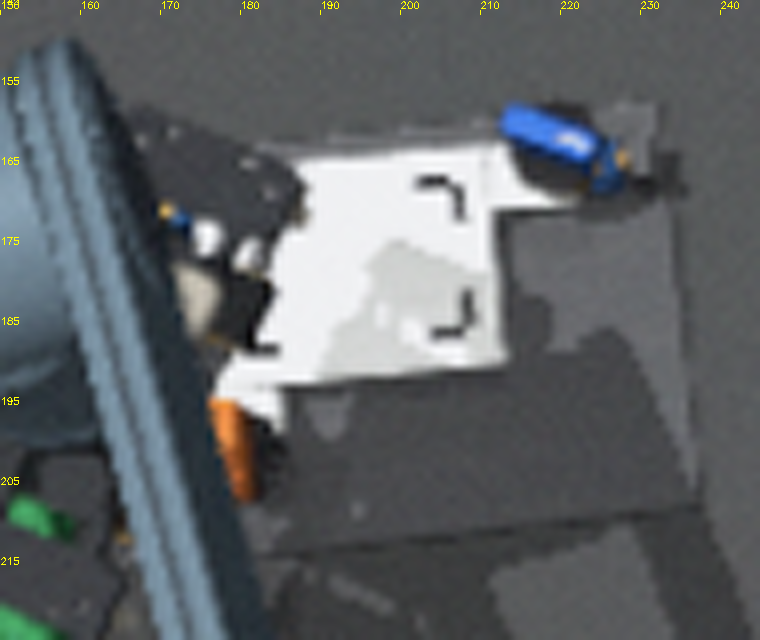

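Run:
```python
from h import *
t=snapshot("top")
a=unproj(t,(150+507/8-.5,145+117/8-.5),116);b=unproj(t,(150+594/8-.5,145+150/8-.5),116)
print(a,b,(a+b)/2,np.degrees(np.arctan2(*(a-b)[[1,0]])))
```

```text
[617.21195032 168.05397217 116.        ] [602.90855996 130.51866526 116.        ] [610.06025514 149.28631871 116.        ] 69.13990914359002
```

```bash
python3 -m crank '[{"x":0.0153,"y":-0.0352,"z":0,"spin":0,"jaw":0.05},{"x":0.0153,"y":-0.0352,"z":0,"spin":0,"jaw":0.05},{"x":0.0153,"y":-0.0352,"z":0,"spin":0,"jaw":0.05},{"x":0.0153,"y":-0.0352,"z":0,"spin":0,"jaw":0.05},{"x":0.0153,"y":-0.0352,"z":0,"spin":0,"jaw":0.05},{"x":0,"y":0,"z":0.03,"spin":0,"jaw":0.05},{"x":0,"y":0,"z":0.02,"spin":0,"jaw":0.05},{"x":0,"y":0,"z":0,"spin":0,"jaw":0.05}]'; python3 d.py 610.5 149.5 90 -111.1
python3 - <<'E'
from h import *
s=snapshot("scene")
crop(s,250,110,345,200,8,"s5.png")
E
```

```text
clock: 8.77
tool_pos: [607.5, 148.1, 145.6]
orientation: [179.5, -0.2, -111.8]
contact_force: [-0.3, 0.4, -0.8]
opening: 0.537
at [607.5 148.1 145.6] [ 179.54   -0.21 -111.83] q6 -154.7  tool d mm [-2.4 -2.2 55.6] n 1.3 spin -0.013 n 0.1
```

View pics/s5.png

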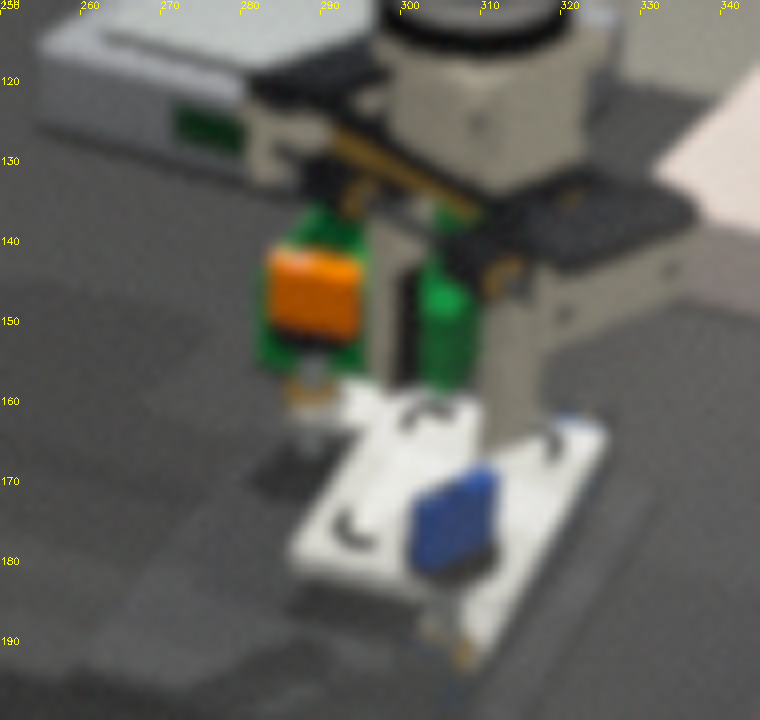

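```bash
python3 -m crank '[{"x":0,"y":0,"z":0,"spin":0,"jaw":0.05}]'; python3 d.py 610.5 149.5 90 -111.1
```

```text
clock: 8.9
tool_pos: [610.1, 149.5, 151.1]
orientation: [180.0, -0.0, -111.6]
contact_force: [0.5, 0.1, 0.9]
opening: 0.539
at [610.1 149.5 151.1] [ 179.99   -0.   -111.64] q6 -154.8  tool d mm [-0.1 -0.4 61.1] n 1.5 spin -0.009 n 0.1
```

```bash
python3 -m crank '[{"x":0,"y":0,"z":0.02,"spin":-0.009,"jaw":0.05},{"x":0,"y":0,"z":0.02,"spin":0,"jaw":0.05},{"x":0,"y":0,"z":0.02,"spin":0,"jaw":0.05},{"x":0,"y":0,"z":0,"spin":0,"jaw":0.05},{"x":0,"y":0,"z":0,"spin":0,"jaw":0},{"x":0,"y":0,"z":0,"spin":0,"jaw":0},{"x":0,"y":0,"z":0,"spin":0,"jaw":0},{"x":0,"y":0,"z":0,"spin":0,"jaw":0},{"x":0,"y":0,"z":0,"spin":0,"jaw":0},{"x":0,"y":0,"z":0,"spin":0,"jaw":0},{"x":0,"y":0,"z":0,"spin":0,"jaw":0},{"x":0,"y":0,"z":0,"spin":0,"jaw":0}]'; python3 d.py 610.5 149.5 90 -173.5
python3 - <<'E'
from h import *
s=snapshot("scene")
crop(s,250,110,345,200,8,"s6.png")
E
```

```text
clock: 9.9
tool_pos: [610.8, 149.2, 91.4]
orientation: [-179.9, 0.0, -111.1]
contact_force: [0.7, -0.7, 4.1]
opening: 0.147
at [610.8 149.2  91.4] [-1.7990e+02  3.0000e-02 -1.1106e+02] q6 -155.4  tool d mm [-0.1  0.4  1.4] n 0.0 spin 1.09 n 8.7
```

View pics/s6.png

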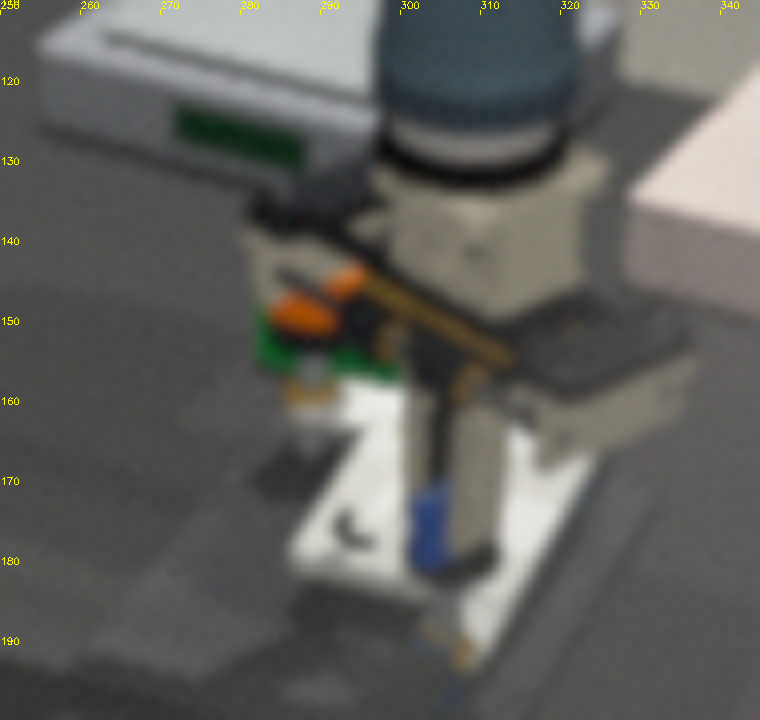

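The scene shows the blue bar gripped (305,175). Turning it.

```bash
python3 -m crank '[{"x":0,"y":0,"z":0,"spin":0.091,"jaw":0},{"x":0,"y":0,"z":0,"spin":0.091,"jaw":0},{"x":0,"y":0,"z":0,"spin":0.091,"jaw":0},{"x":0,"y":0,"z":0,"spin":0.091,"jaw":0},{"x":0,"y":0,"z":0,"spin":0.091,"jaw":0},{"x":0,"y":0,"z":0,"spin":0.091,"jaw":0},{"x":0,"y":0,"z":0,"spin":0.091,"jaw":0},{"x":0,"y":0,"z":0,"spin":0.091,"jaw":0},{"x":0,"y":0,"z":0,"spin":0.091,"jaw":0},{"x":0,"y":0,"z":0,"spin":0.091,"jaw":0},{"x":0,"y":0,"z":0,"spin":0.091,"jaw":0},{"x":0,"y":0,"z":0,"spin":0.089,"jaw":0},{"x":0,"y":0,"z":0,"spin":0,"jaw":0},{"x":0,"y":0,"z":0,"spin":0,"jaw":0}]'; python3 d.py 610.5 149.5 90 -173.5
python3 -m crank '[{"x":0,"y":0,"z":0,"spin":0,"jaw":0.05},{"x":0,"y":0,"z":0,"spin":0,"jaw":0.05},{"x":0,"y":0,"z":0,"spin":0,"jaw":0.05},{"x":0,"y":0,"z":0,"spin":0,"jaw":0.05},{"x":0,"y":0,"z":-0.03,"spin":0,"jaw":0.05},{"x":0,"y":0,"z":-0.04,"spin":0,"jaw":0.05},{"x":0,"y":0,"z":-0.04,"spin":0,"jaw":0.05},{"x":0,"y":0,"z":0,"spin":0,"jaw":0.05}]'; python3 d.py 509 -356.5 180 -17.6
python3 - <<'E'
from h import *
s=snapshot("scene");t=snapshot("top")
crop(s,250,110,345,200,8,"s7.png");crop(t,150,145,245,225,8,"t7.png")
E
```

```text
clock: 11.12
tool_pos: [609.9, 150.5, 91.4]
orientation: [179.9, 0.0, -173.5]
contact_force: [-1.6, 2.9, 5.6]
opening: 0.15
at [609.9 150.5  91.4] [ 1.7990e+02  2.0000e-02 -1.7355e+02] q6 -92.9  tool d mm [-0.5 -1.1  1.4] n 0.0 spin -0.001 n 0.0
clock: 11.78
tool_pos: [614.3, 149.5, 209.5]
orientation: [-180.0, 0.8, -173.5]
contact_force: [1.2, -0.4, 0.2]
opening: 0.537
at [614.3 149.5 209.5] [-179.95    0.8  -173.51] q6 -92.9  tool d mm [ 161.8 -490.9   29.5] n 12.4 spin -2.721 n 21.8
```

View pics/s7.png

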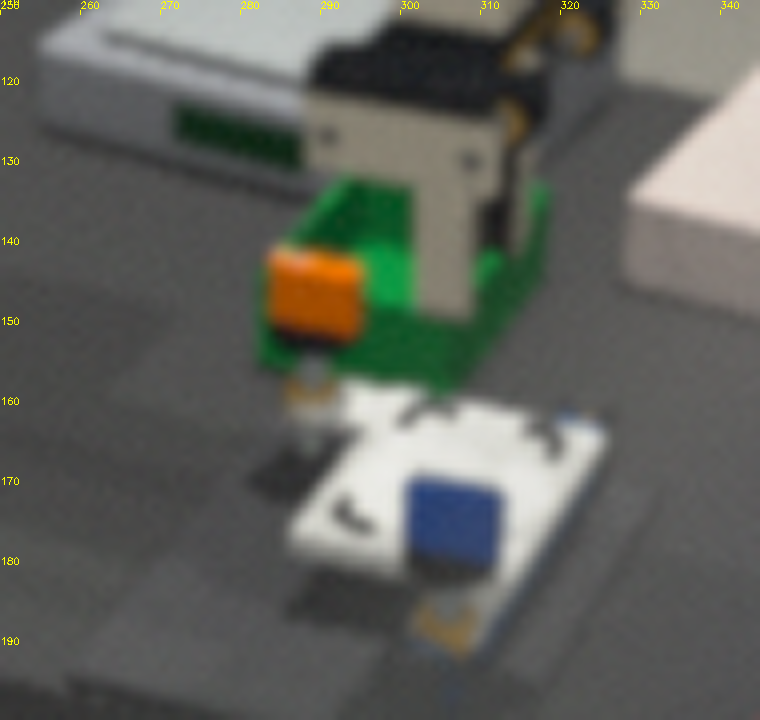

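View pics/t7.png

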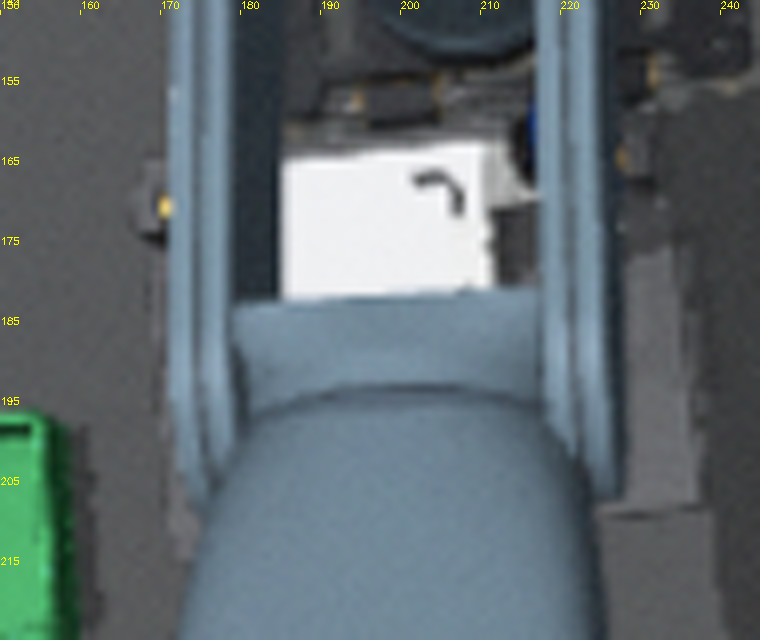

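```bash
python3 -m crank '[{"x":0,"y":0,"z":0,"spin":0.1242,"jaw":0.045},{"x":0,"y":0,"z":0,"spin":0.1242,"jaw":0.045},{"x":0,"y":0,"z":0,"spin":0.1242,"jaw":0.045},{"x":0,"y":0,"z":0,"spin":0.1242,"jaw":0.045},{"x":0,"y":0,"z":0,"spin":0.1242,"jaw":0.045},{"x":0,"y":0,"z":0,"spin":0.1242,"jaw":0.045},{"x":0,"y":0,"z":0,"spin":0.1242,"jaw":0.045},{"x":0,"y":0,"z":0,"spin":0.1242,"jaw":0.045},{"x":0,"y":0,"z":0,"spin":0.1242,"jaw":0.045},{"x":0,"y":0,"z":0,"spin":0.1242,"jaw":0.045},{"x":0,"y":0,"z":0,"spin":0.1242,"jaw":0.045},{"x":0,"y":0,"z":0,"spin":0.1242,"jaw":0.045},{"x":0,"y":0,"z":0,"spin":0.1242,"jaw":0.045},{"x":0,"y":0,"z":0,"spin":0.1242,"jaw":0.045},{"x":0,"y":0,"z":0,"spin":0.1242,"jaw":0.045},{"x":0,"y":0,"z":0,"spin":0.1242,"jaw":0.045},{"x":0,"y":0,"z":0,"spin":0,"jaw":0.045}]'; python3 d.py 509 -356.5 180 72.4
```

```text
clock: 13.3
tool_pos: [609.0, 149.1, 198.4]
orientation: [-179.8, 0.1, 72.4]
contact_force: [0.7, 0.6, 0.2]
opening: 0.484
at [609.  149.1 198.4] [-1.798e+02  8.000e-02  7.236e+01] q6 21.2  tool d mm [-512.1   57.9   18.4] n 12.4 spin -0.001 n 0.0
```

```bash
python3 -m crank '[{"x":-0.0394,"y":0.0044,"z":0,"spin":0,"jaw":0.045},{"x":-0.0394,"y":0.0044,"z":0,"spin":0,"jaw":0.045},{"x":-0.0394,"y":0.0044,"z":0,"spin":0,"jaw":0.045},{"x":-0.0394,"y":0.0044,"z":0,"spin":0,"jaw":0.045},{"x":-0.0394,"y":0.0044,"z":0,"spin":0,"jaw":0.045},{"x":-0.0394,"y":0.0044,"z":0,"spin":0,"jaw":0.045},{"x":-0.0394,"y":0.0044,"z":0,"spin":0,"jaw":0.045},{"x":-0.0394,"y":0.0044,"z":0,"spin":0,"jaw":0.045},{"x":-0.0394,"y":0.0044,"z":0,"spin":0,"jaw":0.045},{"x":-0.0394,"y":0.0044,"z":0,"spin":0,"jaw":0.045},{"x":-0.0394,"y":0.0044,"z":0,"spin":0,"jaw":0.045},{"x":-0.0394,"y":0.0044,"z":0,"spin":0,"jaw":0.045},{"x":-0.0394,"y":0.0044,"z":0,"spin":0,"jaw":0.045},{"x":0,"y":0,"z":0.03,"spin":0,"jaw":0.045},{"x":0,"y":0,"z":0.03,"spin":0,"jaw":0.045},{"x":0,"y":0,"z":0.03,"spin":0,"jaw":0.045},{"x":0,"y":0,"z":0,"spin":0,"jaw":0.045},{"x":0,"y":0,"z":0,"spin":0,"jaw":0.045}]'; python3 d.py 509 -356.5 30 72.4
python3 - <<'E'
from h import *
s=snapshot("scene");t=snapshot("top")
crop(s,130,220,225,305,8,"s8.png");crop(t,160,145,245,225,9,"t8.png")
E
```

```text
clock: 14.8
tool_pos: [510.2, -355.3, 108.2]
orientation: [-179.7, -0.2, 72.8]
contact_force: [0.2, 0.1, 1.3]
opening: 0.486
at [ 510.2 -355.3  108.2] [-1.7968e+02 -1.7000e-01  7.2760e+01] q6 -27.9  tool d mm [-1.5 -0.8 78.2] n 1.9 spin 0.006 n 0.1
```

View pics/s8.png

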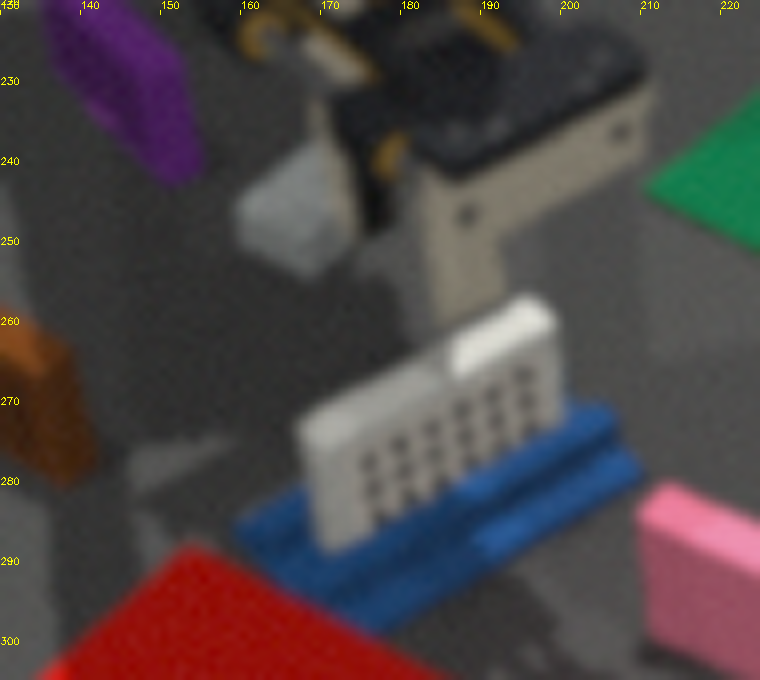

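View pics/t8.png

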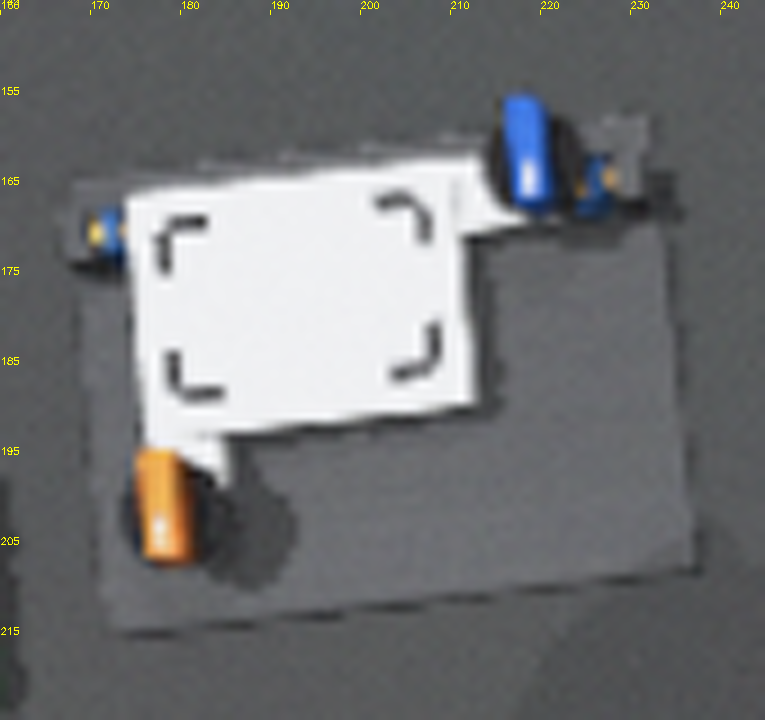

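Run:
```python
from h import *
fr=[snapshot("top")["frame"].astype(float) for _ in range(4)]
t=snapshot("top"); t["frame"]=(sum(fr)/4).astype(np.uint8)
np.savez("top9.npz",f=t["frame"])
crop(t,170,190,190,212,25,"t9o.png");crop(t,210,150,232,172,25,"t9b.png")
```

```text
(no output)
```

View pics/t9o.png

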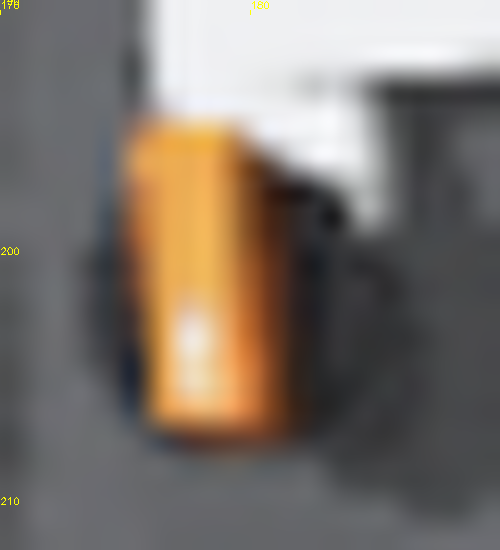

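View pics/t9b.png

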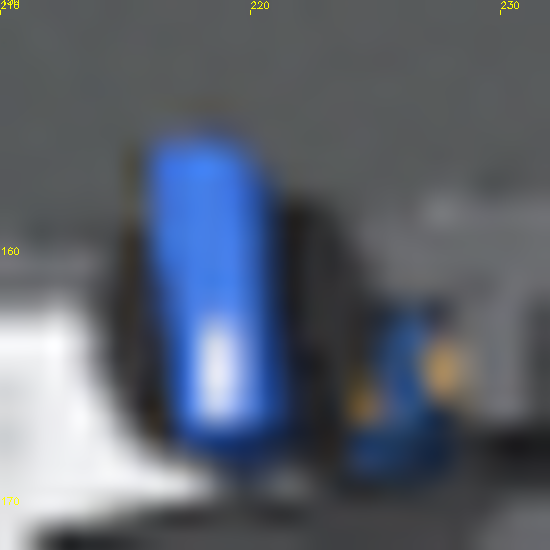

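The top crop shows both knob bars (orange ~177.5,202; blue ~218.5,161) parallel to the leveller's x axis. The knob positions felt by the grips give yaw 6.3° and middle (565,245), which matches the camera fit. The scene crop shows the fingers straddling the plate. Next I descend and grip it.

```bash
python3 -m crank '[{"x":0,"y":0,"z":0.025,"spin":0,"jaw":0.045},{"x":0,"y":0,"z":0,"spin":0,"jaw":0.045}]';python3 d.py 509 -356.5 30 72.4
python3 - <<'E'
from h import *
s=snapshot("scene")
crop(s,130,220,225,305,8,"s9.png")
E
```

```text
clock: 15.32
tool_pos: [510.6, -355.3, 83.4]
orientation: [-179.8, -0.1, 72.7]
contact_force: [-1.5, 0.7, -1.1]
opening: 0.486
at [ 510.6 -355.3   83.4] [-1.7981e+02 -1.0000e-01  7.2650e+01] q6 -27.7  tool d mm [-1.6 -1.1 53.4] n 1.3 spin 0.004 n 0.0
```

View pics/s9.png

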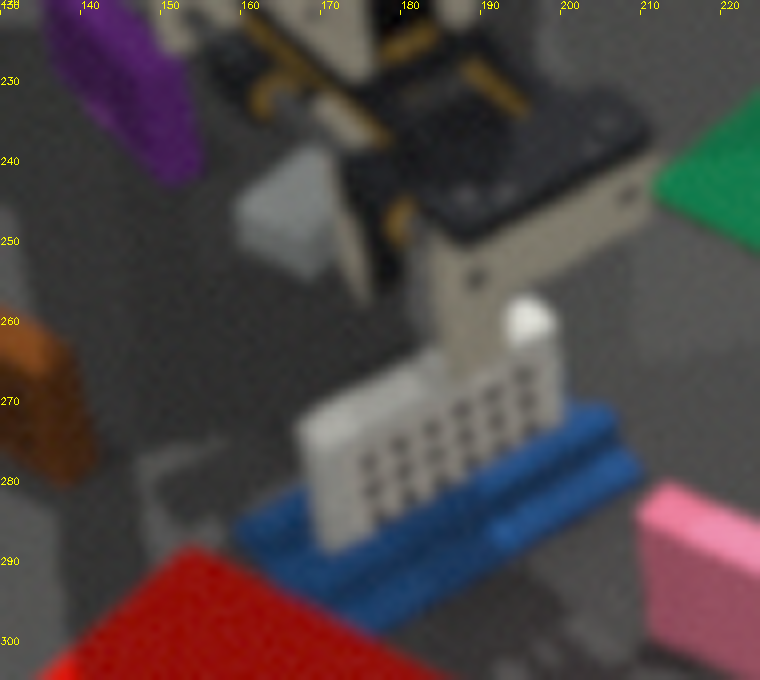

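```bash
python3 -m crank '[{"x":-0.0015,"y":-0.001,"z":0.018,"spin":0,"jaw":0.045},{"x":0,"y":0,"z":0.018,"spin":0,"jaw":0.045},{"x":0,"y":0,"z":0.017,"spin":0,"jaw":0.045},{"x":0,"y":0,"z":0,"spin":0,"jaw":0.045},{"x":0,"y":0,"z":0,"spin":0,"jaw":0.0},{"x":0,"y":0,"z":0,"spin":0,"jaw":0.0},{"x":0,"y":0,"z":0,"spin":0,"jaw":0.0},{"x":0,"y":0,"z":0,"spin":0,"jaw":0.0},{"x":0,"y":0,"z":0,"spin":0,"jaw":0.0},{"x":0,"y":0,"z":0,"spin":0,"jaw":0.0},{"x":0,"y":0,"z":0,"spin":0,"jaw":0.0},{"x":0,"y":0,"z":0,"spin":0,"jaw":0.0}]';python3 d.py 509 -356.5 120 72.4
```

```text
clock: 16.37
tool_pos: [510.4, -358.0, 33.6]
orientation: [180.0, 0.0, 72.6]
contact_force: [-2.4, 0.9, 6.2]
opening: 0.169
at [ 510.4 -358.    33.6] [1.7997e+02 2.0000e-02 7.2610e+01] q6 -27.9  tool d mm [  1.   -1.7 -86.4] n 2.1 spin 0.004 n 0.0
```

```bash
python3 -m crank '[{"x":0,"y":0,"z":-0.02,"spin":0,"jaw":0},{"x":0,"y":0,"z":-0.03,"spin":0,"jaw":0},{"x":0,"y":0,"z":-0.035,"spin":0,"jaw":0},{"x":0,"y":0,"z":-0.035,"spin":0,"jaw":0},{"x":0,"y":0,"z":0,"spin":-0.08,"jaw":0},{"x":0,"y":0,"z":0,"spin":-0.08,"jaw":0},{"x":0,"y":0,"z":0,"spin":-0.076,"jaw":0},{"x":0,"y":0,"z":0,"spin":0,"jaw":0},{"x":0,"y":0,"z":0,"spin":0,"jaw":0}]';python3 d.py 592 -124 150 86
python3 - <<'E'
from h import *
s=snapshot("scene");cv2.imwrite("pics/s10.png",s["frame"][:,:,::-1])
E
```

```text
clock: 17.12
tool_pos: [510.1, -357.4, 152.1]
orientation: [-180.0, -0.0, 86.0]
contact_force: [-0.2, -0.2, -2.9]
opening: 0.17
at [ 510.1 -357.4  152.1] [-1.7996e+02 -4.0000e-02  8.6020e+01] q6 -41.3  tool d mm [238.5  65.5   2.1] n 5.9 spin 0.0 n 0.0
```

View pics/s10.png

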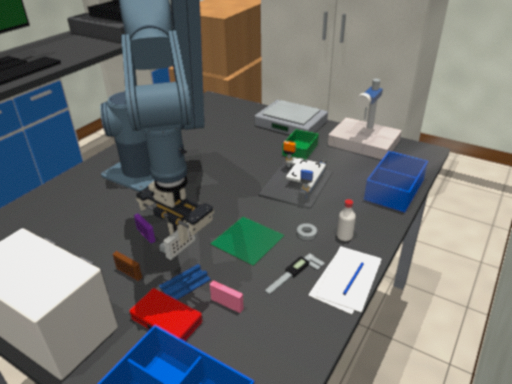

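```bash
python3 -m crank '[{"x":0.0298,"y":0.0082,"z":0,"spin":0,"jaw":0},{"x":0.0298,"y":0.0082,"z":0,"spin":0,"jaw":0},{"x":0.0298,"y":0.0082,"z":0,"spin":0,"jaw":0},{"x":0.0298,"y":0.0082,"z":0,"spin":0,"jaw":0},{"x":0.0298,"y":0.0082,"z":0,"spin":0,"jaw":0},{"x":0.0298,"y":0.0082,"z":0,"spin":0,"jaw":0},{"x":0.0298,"y":0.0082,"z":0,"spin":0,"jaw":0},{"x":0.0298,"y":0.0082,"z":0,"spin":0,"jaw":0},{"x":0,"y":0,"z":0.03,"spin":0,"jaw":0},{"x":0,"y":0,"z":0.03,"spin":0,"jaw":0},{"x":0,"y":0,"z":0.03,"spin":0,"jaw":0},{"x":0,"y":0,"z":0.02,"spin":0,"jaw":0},{"x":0,"y":0,"z":0,"spin":0,"jaw":0},{"x":0,"y":0,"z":0,"spin":0,"jaw":0}]';python3 d.py 592 -124 28 86
python3 - <<'E'
from h import *
s=snapshot("scene");crop(s,205,190,300,275,8,"s11.png")
E
```

```text
clock: 18.33
tool_pos: [590.9, -123.9, 41.5]
orientation: [-179.8, -0.1, 86.1]
contact_force: [0.3, -0.3, -2.5]
opening: 0.169
at [ 590.9 -123.9   41.5] [-1.7982e+02 -6.0000e-02  8.6080e+01] q6 -18.5  tool d mm [-0.1  1.1 13.5] n 0.3 spin 0.001 n 0.0
```

View pics/s11.png

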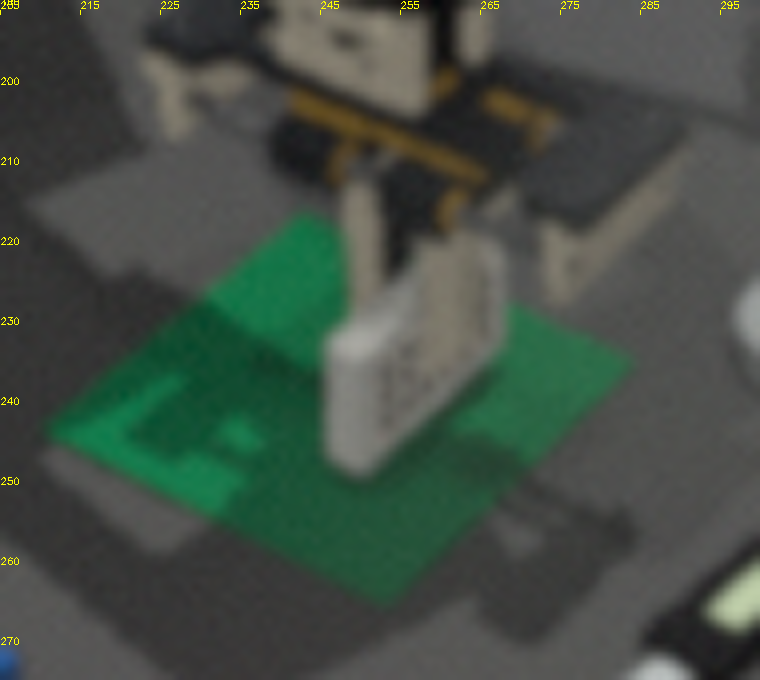

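```bash
python3 -m crank '[{"x":0,"y":0,"z":0.006,"spin":0,"jaw":0},{"x":0,"y":0,"z":0.005,"spin":0,"jaw":0},{"x":0,"y":0,"z":0.001,"spin":0,"jaw":0},{"x":0,"y":0,"z":0,"spin":0,"jaw":0},{"x":0,"y":0,"z":0,"spin":0,"jaw":0}]';python3 -m crank '[{"x":0,"y":0,"z":0.001,"spin":0,"jaw":0},{"x":0,"y":0,"z":0,"spin":0,"jaw":0}]'; python3 -m crank '[{"x":0,"y":0,"z":0.001,"spin":0,"jaw":0},{"x":0,"y":0,"z":0,"spin":0,"jaw":0}]'
```

```text
clock: 18.8
tool_pos: [591.9, -124.4, 31.1]
orientation: [180.0, 0.0, 86.1]
contact_force: [0.6, 0.5, -3.1]
opening: 0.175
clock: 18.97
tool_pos: [591.9, -124.3, 29.8]
orientation: [180.0, 0.0, 86.2]
contact_force: [0.1, 0.1, -3.2]
opening: 0.171
clock: 19.13
tool_pos: [592.0, -124.3, 29.6]
orientation: [180.0, 0.0, 86.2]
contact_force: [-2.1, 1.0, 3.5]
opening: 0.171
```

```bash
python3 -m crank '[{"x":0,"y":0,"z":0,"spin":0,"jaw":0.022},{"x":0,"y":0,"z":0,"spin":0,"jaw":0.03},{"x":0,"y":0,"z":0,"spin":0,"jaw":0.03},{"x":0,"y":0,"z":0,"spin":0,"jaw":0.03},{"x":0,"y":0,"z":-0.007,"spin":0,"jaw":0.03},{"x":0,"y":0,"z":-0.007,"spin":0,"jaw":0.03},{"x":0,"y":0,"z":0,"spin":0,"jaw":0.03},{"x":0,"y":0,"z":0,"spin":0,"jaw":0.03}]'; python3 d.py 592 -124 28 86
python3 - <<'E'
from h import *
s=snapshot("scene");crop(s,205,190,300,275,8,"s12.png")
E
```

```text
clock: 19.8
tool_pos: [592.5, -124.5, 43.6]
orientation: [179.9, 0.0, 86.2]
contact_force: [0.2, 0.6, 0.3]
opening: 0.319
at [ 592.5 -124.5   43.6] [1.7989e+02 4.0000e-02 8.6150e+01] q6 -18.6  tool d mm [ 0.5 -0.5 15.6] n 0.4 spin 0.003 n 0.0
```

View pics/s12.png

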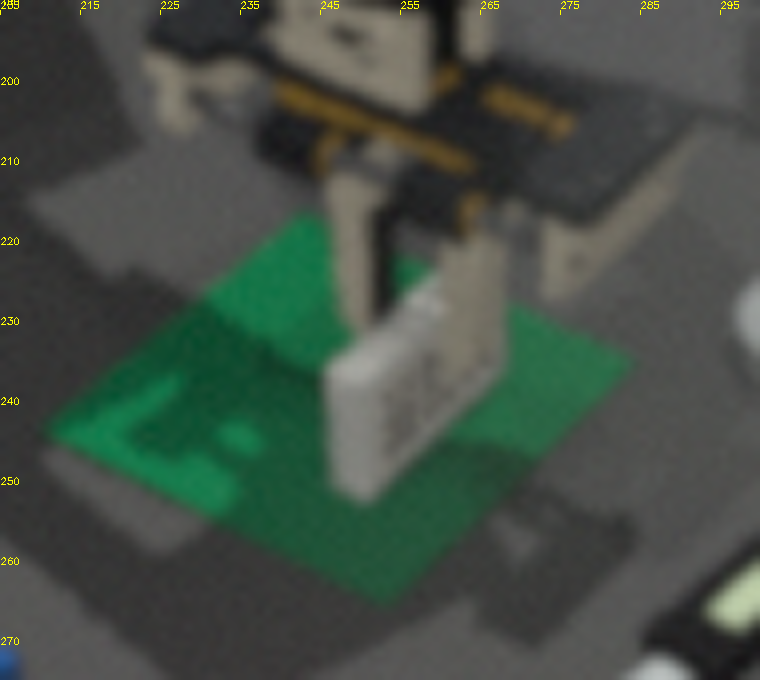

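```bash
python3 -m crank '[{"x":0,"y":-0.004,"z":0,"spin":0,"jaw":0.03},{"x":0,"y":-0.004,"z":0,"spin":0,"jaw":0.03},{"x":0,"y":-0.003,"z":0,"spin":0,"jaw":0.03},{"x":0,"y":-0.003,"z":0,"spin":0,"jaw":0.03},{"x":0,"y":-0.003,"z":0,"spin":0,"jaw":0.03},{"x":0,"y":-0.003,"z":0,"spin":0,"jaw":0.03},{"x":0,"y":0,"z":0,"spin":0,"jaw":0.03},{"x":0,"y":0,"z":0,"spin":0,"jaw":0.03}]'; python3 d.py 592 -124 28 86
python3 - <<'E'
from h import *
s=snapshot("scene");crop(s,205,190,300,275,8,"s13.png")
E
```

```text
clock: 20.52
tool_pos: [571.4, -122.8, 42.6]
orientation: [-180.0, -0.0, 86.1]
contact_force: [-1.3, 0.5, 0.4]
opening: 0.327
at [ 571.4 -122.8   42.6] [-1.7996e+02 -1.0000e-02  8.6140e+01] q6 -19.2  tool d mm [ 0.2 20.6 14.6] n 0.6 spin 0.003 n 0.0
```

View pics/s13.png

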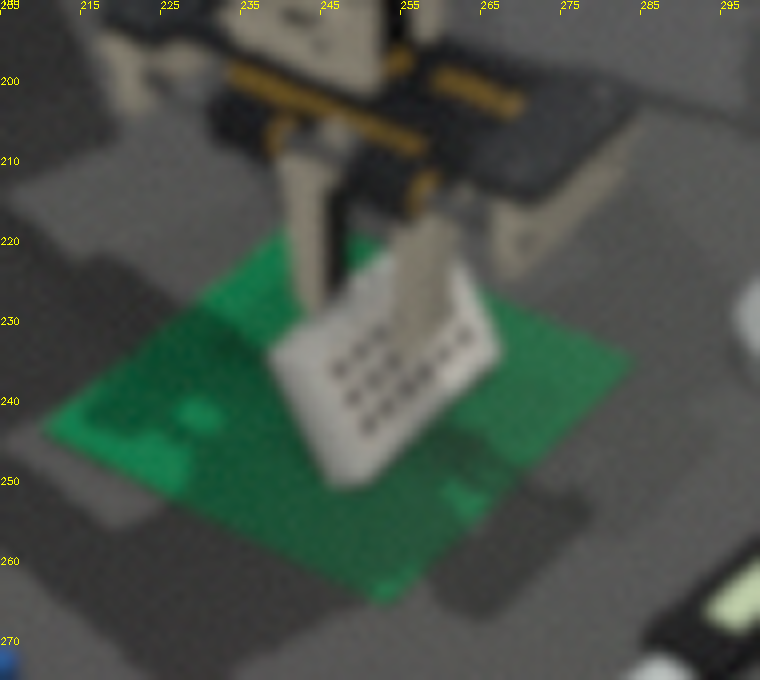

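```bash
python3 -m crank '[{"x":0,"y":0.002,"z":0,"spin":0,"jaw":0.034},{"x":0,"y":0.002,"z":0,"spin":0,"jaw":0.038},{"x":0,"y":0.002,"z":0,"spin":0,"jaw":0.042},{"x":0,"y":0.002,"z":0,"spin":0,"jaw":0.046},{"x":0,"y":0,"z":0,"spin":0,"jaw":0.046},{"x":0,"y":0,"z":0,"spin":0,"jaw":0.046}]'; python3 d.py 592 -124 28 86
python3 - <<'E'
from h import *
s=snapshot("scene");crop(s,205,190,300,275,8,"s14.png")
E
```

```text
clock: 21.07
tool_pos: [580.0, -123.5, 42.6]
orientation: [180.0, 0.0, 86.2]
contact_force: [-0.7, 0.6, -0.5]
opening: 0.496
at [ 580.  -123.5   42.6] [180.     0.    86.16] q6 -18.9  tool d mm [ 0.3 12.  14.6] n 0.5 spin 0.003 n 0.0
```

View pics/s14.png

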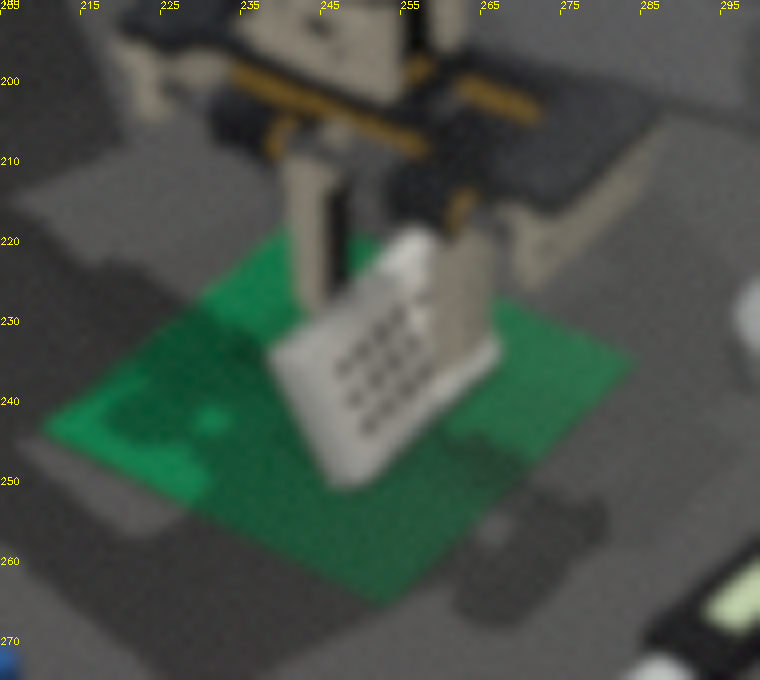

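```bash
python3 -m crank '[{"x":0,"y":0.0015,"z":0,"spin":0,"jaw":0.049},{"x":0,"y":0,"z":0.005,"spin":0,"jaw":0.049},{"x":0,"y":0,"z":0.005,"spin":0,"jaw":0.049},{"x":0,"y":0,"z":0.005,"spin":0,"jaw":0.049},{"x":0,"y":0,"z":0.005,"spin":0,"jaw":0.049},{"x":0,"y":0,"z":0.005,"spin":0,"jaw":0.049},{"x":0,"y":0,"z":0.005,"spin":0,"jaw":0.049},{"x":0,"y":0,"z":0,"spin":0,"jaw":0.049}]'; python3 d.py 592 -124 28 86
python3 - <<'E'
from h import *
s=snapshot("scene");crop(s,205,190,300,275,8,"s15.png")
E
```

```text
clock: 21.78
tool_pos: [580.5, -123.3, 11.2]
orientation: [-179.9, -0.0, 86.1]
contact_force: [-0.0, -0.5, 0.2]
opening: 0.53
at [ 580.5 -123.3   11.2] [-1.7988e+02 -4.0000e-02  8.6150e+01] q6 -18.9  tool d mm [  0.   11.5 -16.8] n 0.5 spin 0.003 n 0.0
```

View pics/s15.png

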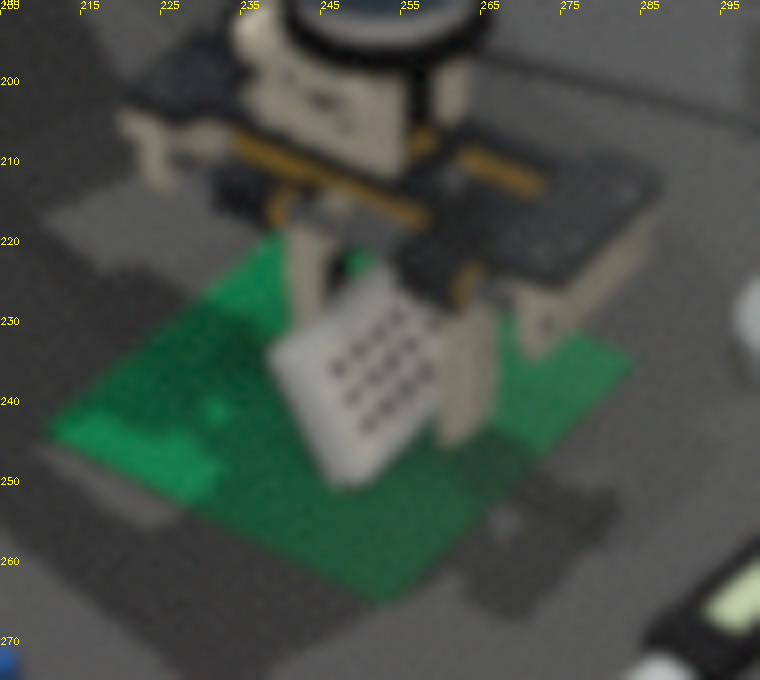

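```bash
python3 -m crank '[{"x":0,"y":-0.002,"z":0,"spin":0,"jaw":0.053},{"x":0,"y":-0.002,"z":0,"spin":0,"jaw":0.057},{"x":0,"y":-0.002,"z":0,"spin":0,"jaw":0.061},{"x":0,"y":-0.002,"z":0,"spin":0,"jaw":0.065},{"x":0,"y":-0.002,"z":0,"spin":0,"jaw":0.069},{"x":0,"y":-0.002,"z":0,"spin":0,"jaw":0.073},{"x":0,"y":-0.002,"z":0,"spin":0,"jaw":0.077},{"x":0,"y":-0.002,"z":0,"spin":0,"jaw":0.081},{"x":0,"y":-0.002,"z":0,"spin":0,"jaw":0.085},{"x":0,"y":0,"z":0,"spin":0,"jaw":0.085},{"x":0,"y":0,"z":0,"spin":0,"jaw":0.085},{"x":0,"y":0,"z":0,"spin":0,"jaw":0.085}]'; python3 d.py 592 -124 28 86
python3 - <<'E'
from h import *
s=snapshot("scene");crop(s,205,190,300,275,8,"s16.png")
E
```

```text
clock: 22.83
tool_pos: [563.6, -122.5, 12.8]
orientation: [180.0, 0.0, 86.1]
contact_force: [0.2, -0.2, -0.3]
opening: 0.915
at [ 563.6 -122.5   12.8] [1.7997e+02 1.0000e-02 8.6150e+01] q6 -19.5  tool d mm [  0.4  28.4 -15.2] n 0.8 spin 0.003 n 0.0
```

View pics/s16.png

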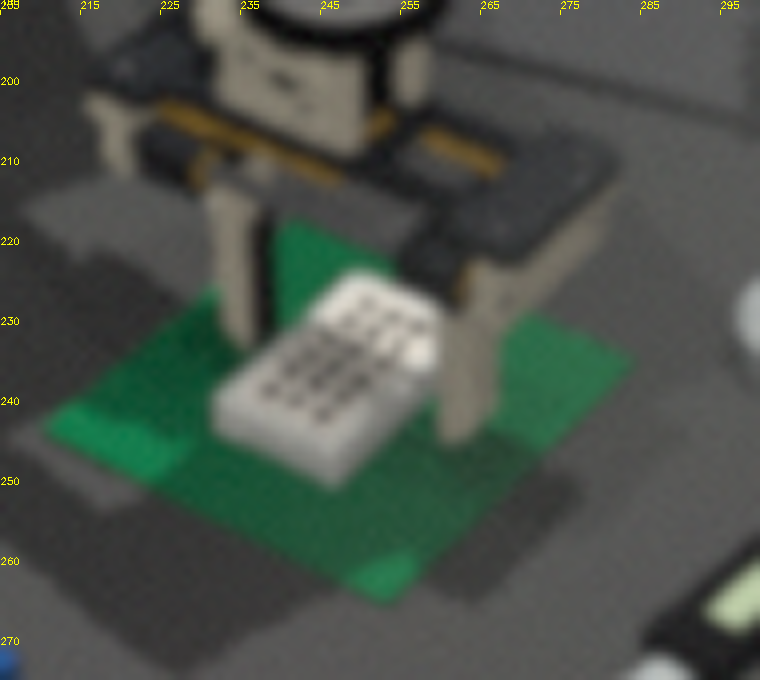

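```bash
python3 -m crank '[{"x":0,"y":0,"z":-0.03,"spin":0,"jaw":0.085},{"x":0,"y":0,"z":-0.04,"spin":0,"jaw":0.085},{"x":0,"y":0,"z":-0.04,"spin":0,"jaw":0.085},{"x":-0.04,"y":0,"z":0,"spin":0,"jaw":0.085},{"x":-0.04,"y":0,"z":0,"spin":0,"jaw":0.085},{"x":-0.04,"y":0,"z":0,"spin":0,"jaw":0.085},{"x":-0.04,"y":0,"z":0,"spin":0,"jaw":0.085},{"x":-0.04,"y":0,"z":0,"spin":0,"jaw":0.085},{"x":0,"y":0,"z":0,"spin":0,"jaw":0.085},{"x":0,"y":0,"z":0,"spin":0,"jaw":0.085},{"x":0,"y":0,"z":0,"spin":0,"jaw":0.085}]'; python3 d.py 560 -122 28 86
python3 - <<'E'
from h import *
s=snapshot("scene");crop(s,205,190,300,275,8,"s17.png");s=snapshot("top");crop(s,262,150,332,215,10,"t17.png");cv2.imwrite("pics/t17f.png",s["frame"][:,:,::-1])
E
```

```text
clock: 23.8
tool_pos: [549.6, -321.6, 122.2]
orientation: [-180.0, -0.1, 86.1]
contact_force: [-0.5, 0.7, 0.2]
opening: 0.919
at [ 549.6 -321.6  122.2] [-1.7997e+02 -6.0000e-02  8.6100e+01] q6 -36.5  tool d mm [199.9  -3.2  94.2] n 5.3 spin 0.002 n 0.0
```

View pics/s17.png

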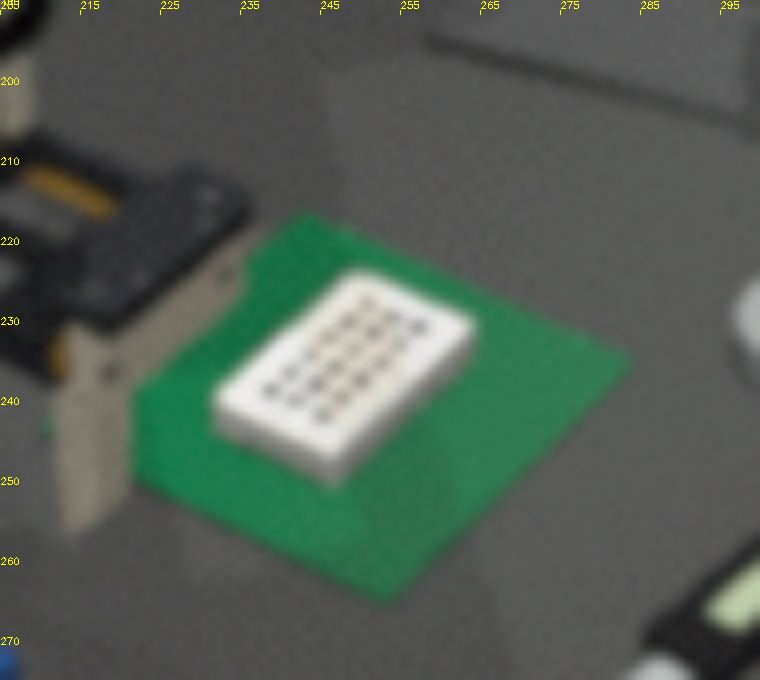

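View pics/t17.png

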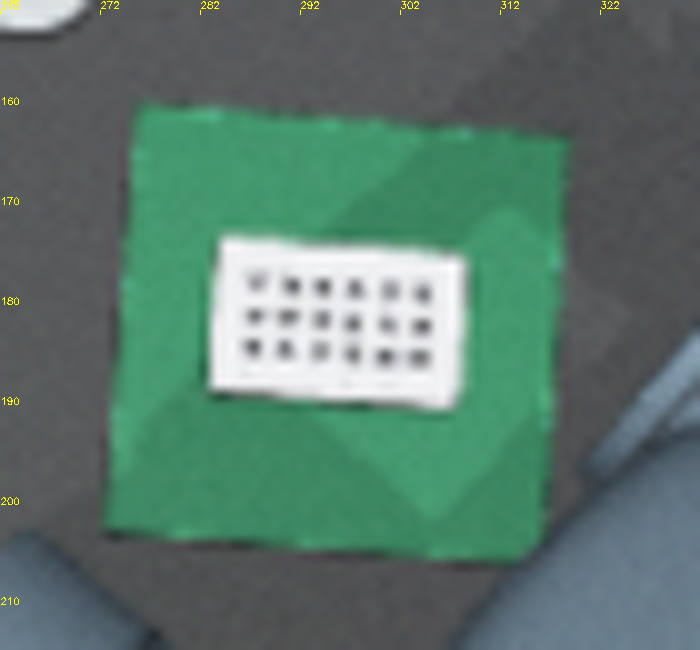

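The plate lies flat, dotted side up, free on the mat (top centre ~296,182). Now measuring its centre.

Run:
```python
from h import *
t=snapshot("top");s=snapshot("scene")
for c,P in ((t,[(262+x/10-.5,150+y/10-.5) for x,y in [(218,236),(467,258),(455,408),(210,388)]]),(s,[(205+x/8-.5,190+y/8-.5) for x,y in [(475,320),(330,460),(215,393),(360,270)]])):
    m=np.array([unproj(c,p,20) for p in P]);print(m.mean(0).round(1),[np.linalg.norm(m[i]-m[(i+1)%4]).round(1) for i in range(4)],[np.degrees(np.arctan2(*(m[i]-m[j])[[1,0]])).round(1) for i,j in((0,1),(3,2),(0,3),(1,2))])
```

```text
[ 556.5 -121.3   20. ] [np.float64(91.0), np.float64(55.5), np.float64(89.0), np.float64(56.1)] [np.float64(85.1), np.float64(85.5), np.float64(-3.2), np.float64(-5.2)]
[ 559.3 -121.1   20. ] [np.float64(94.2), np.float64(57.2), np.float64(88.4), np.float64(53.7)] [np.float64(87.3), np.float64(85.2), np.float64(-3.2), np.float64(-9.1)]
```

```bash
python3 -m crank '[{"x":0.04,"y":-0.001,"z":0,"spin":0,"jaw":0.08},{"x":0.04,"y":-0.001,"z":0,"spin":0,"jaw":0.08},{"x":0.04,"y":-0.001,"z":0,"spin":0,"jaw":0.08},{"x":0.04,"y":-0.001,"z":0,"spin":0,"jaw":0.08},{"x":0.04,"y":-0.001,"z":0,"spin":0,"jaw":0.08},{"x":0.0005,"y":-0.001,"z":0.03,"spin":0,"jaw":0.08},{"x":0,"y":0,"z":0.03,"spin":0,"jaw":0.08},{"x":0,"y":0,"z":0.02,"spin":0,"jaw":0.08},{"x":0,"y":0,"z":0,"spin":0,"jaw":0.08},{"x":0,"y":0,"z":0,"spin":0,"jaw":0.08},{"x":0,"y":0,"z":0,"spin":0,"jaw":0.08}]'; python3 d.py 557.5 -121.2 8 86
```

```text
clock: 24.92
tool_pos: [558.4, -121.4, 44.0]
orientation: [179.9, 0.0, 86.2]
contact_force: [1.4, -0.6, 0.4]
opening: 0.859
at [ 558.4 -121.4   44. ] [1.799e+02 3.000e-02 8.619e+01] q6 -19.6  tool d mm [ 0.2 -0.9 36. ] n 0.9 spin 0.003 n 0.0
```

```bash
python3 -m crank '[{"x":0,"y":-0.001,"z":0.014,"spin":0,"jaw":0.08},{"x":0,"y":0,"z":0.012,"spin":0,"jaw":0.08},{"x":0,"y":0,"z":0.008,"spin":0,"jaw":0.08},{"x":0,"y":0,"z":0,"spin":0,"jaw":0.08},{"x":0,"y":0,"z":0,"spin":0,"jaw":0.065}]'; python3 d.py 557.5 -121.2 8 86
python3 -m crank '[{"x":0,"y":0,"z":0,"spin":0,"jaw":0.0},{"x":0,"y":0,"z":0,"spin":0,"jaw":0.0},{"x":0,"y":0,"z":0,"spin":0,"jaw":0.0},{"x":0,"y":0,"z":0,"spin":0,"jaw":0.0},{"x":0,"y":0,"z":0,"spin":0,"jaw":0.0},{"x":0,"y":0,"z":0,"spin":0,"jaw":0.0}]'; python3 d.py 557.5 -121.2 8 86
python3 - <<'E'
from h import *
s=snapshot("scene");crop(s,205,190,300,275,8,"s18.png")
E
```

```text
clock: 25.33
tool_pos: [556.9, -121.7, 9.4]
orientation: [179.9, 0.0, 86.1]
contact_force: [0.1, -0.6, 0.5]
opening: 0.823
at [ 556.9 -121.7    9.4] [1.7995e+02 2.0000e-02 8.6140e+01] q6 -19.7  tool d mm [0.5 0.6 1.4] n 0.0 spin 0.002 n 0.0
clock: 25.83
tool_pos: [557.0, -121.6, 9.4]
orientation: [179.9, 0.0, 86.2]
contact_force: [-0.2, 0.1, 6.1]
opening: 0.598
at [ 557.  -121.6    9.4] [1.7992e+02 3.0000e-02 8.6150e+01] q6 -19.7  tool d mm [0.5 0.5 1.4] n 0.0 spin 0.003 n 0.0
```

View pics/s18.png

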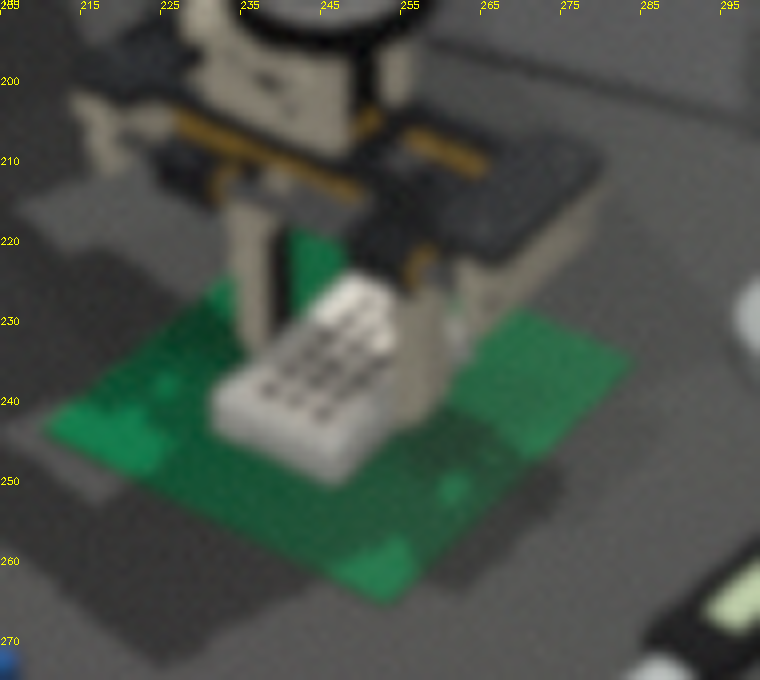

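```bash
python3 -m crank '[{"x":0,"y":0,"z":0,"spin":0,"jaw":0},{"x":0,"y":0,"z":-0.015,"spin":0,"jaw":0},{"x":0,"y":0,"z":-0.03,"spin":0,"jaw":0},{"x":0,"y":0,"z":-0.035,"spin":0,"jaw":0},{"x":0,"y":0,"z":-0.035,"spin":0,"jaw":0},{"x":0,"y":0,"z":-0.035,"spin":-0.06,"jaw":0},{"x":0,"y":0,"z":0,"spin":-0.06,"jaw":0},{"x":0,"y":0,"z":0,"spin":-0.058,"jaw":0},{"x":0,"y":0,"z":0,"spin":0,"jaw":0},{"x":0,"y":0,"z":0,"spin":0,"jaw":0}]'; python3 d.py 565 245.1 160 96.35
```

```text
clock: 26.72
tool_pos: [555.6, -121.0, 157.8]
orientation: [-179.9, -0.1, 96.2]
contact_force: [-0.7, 0.3, -2.9]
opening: 0.597
at [ 555.6 -121.   157.8] [-1.799e+02 -6.000e-02  9.625e+01] q6 -29.8  tool d mm [363.   49.2  -2.2] n 8.8 spin -0.002 n 0.0
```

```bash
python3 -m crank '[{"x":0.0363,"y":0.0048,"z":0,"spin":0,"jaw":0},{"x":0.0363,"y":0.0048,"z":0,"spin":0,"jaw":0},{"x":0.0363,"y":0.0048,"z":0,"spin":0,"jaw":0},{"x":0.0363,"y":0.0048,"z":0,"spin":0,"jaw":0},{"x":0.0363,"y":0.0048,"z":0,"spin":0,"jaw":0},{"x":0.0363,"y":0.0048,"z":0,"spin":0,"jaw":0},{"x":0.0363,"y":0.0048,"z":0,"spin":0,"jaw":0},{"x":0.0363,"y":0.0048,"z":0,"spin":0,"jaw":0},{"x":0.0363,"y":0.0048,"z":0,"spin":0,"jaw":0},{"x":0.0363,"y":0.0048,"z":0,"spin":0,"jaw":0},{"x":0,"y":0,"z":0.025,"spin":0,"jaw":0},{"x":0,"y":0,"z":0.025,"spin":0,"jaw":0},{"x":0,"y":0,"z":0.02,"spin":0,"jaw":0},{"x":0,"y":0,"z":0,"spin":0,"jaw":0},{"x":0,"y":0,"z":0,"spin":0,"jaw":0},{"x":0,"y":0,"z":0,"spin":0,"jaw":0}]'; python3 d.py 565 245.1 60 96.35
python3 - <<'E'
from h import *
s=snapshot("scene");crop(s,250,110,345,200,8,"s19.png");s=snapshot("top");crop(s,150,145,245,225,8,"t19.png")
E
```

```text
clock: 28.05
tool_pos: [564.5, 244.6, 89.2]
orientation: [180.0, -0.0, 96.3]
contact_force: [-0.4, 0.8, -2.6]
opening: 0.602
at [564.5 244.6  89.2] [ 1.7998e+02 -1.0000e-02  9.6290e+01] q6 6.8  tool d mm [ 0.4  0.6 29.2] n 0.7 spin -0.001 n 0.0
```

View pics/s19.png

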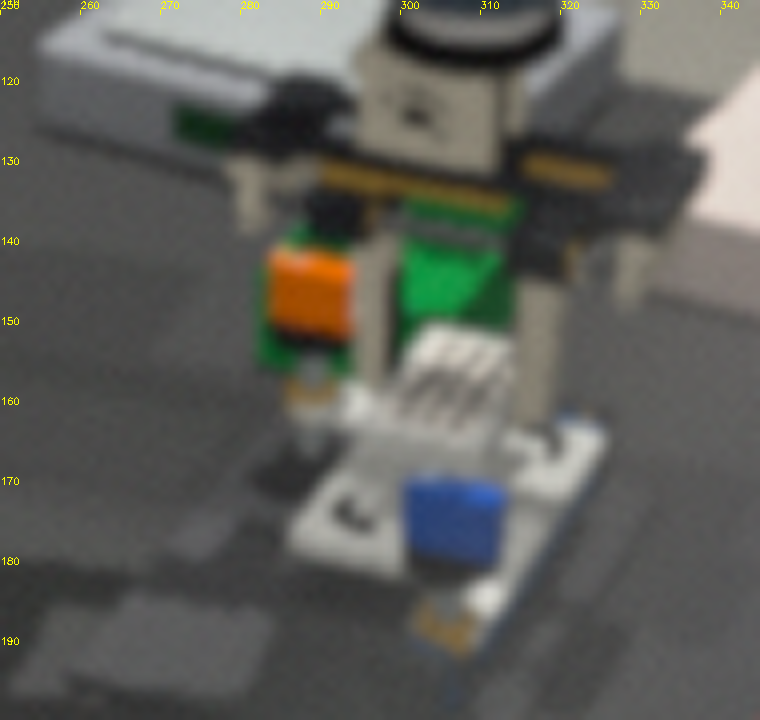

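View pics/t19.png

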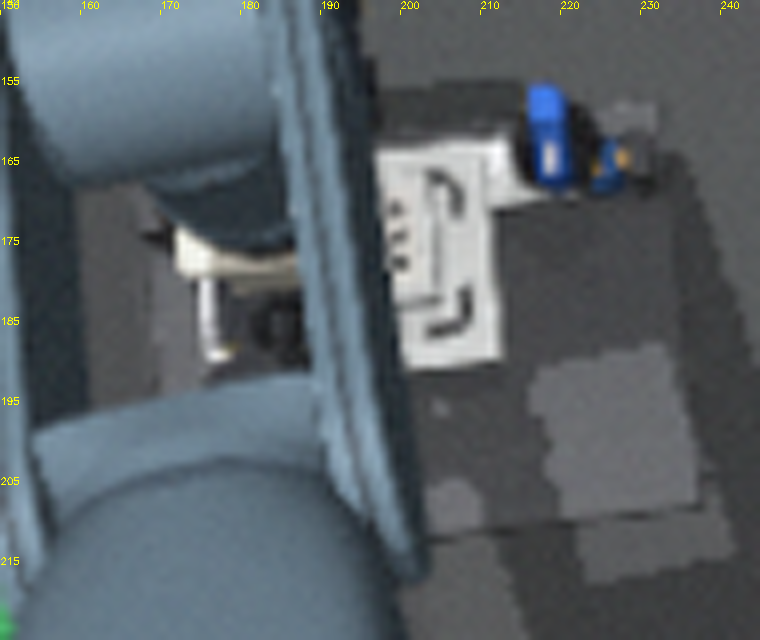

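Run:
```python
from h import *
t=snapshot("top");s=snapshot("scene")
c,n=np.cos(np.radians(6.3)),np.sin(np.radians(6.3))
g=lambda x,y,z:np.array([564.5+c*x-n*y,244.6+n*x+c*y,z])
print(proj(t,g(-28,-45,100)),proj(t,g(28,-45,100)),proj(s,g(-28,-45,100)),proj(s,g(28,45,100)))
c0=np.array([565,245.1]);print("stops",[proj(t,np.array([565+c*x-n*y,245.1+n*x+c*y,55])).round(1) for x,y in((34.5,-51.5),(-34.5,-51.5),(34.5,51.5),(-34.5,51.5))])
```

```text
[204.53875114 181.60112502] [203.15875739 165.74552064] [293.34840055 162.08127165] [317.84106499 153.2073995 ]
stops [array([206.4, 166.3]), array([208. , 185.3]), array([177.4, 169.3]), array([178.9, 188.3])]
```

```bash
python3 -m crank '[{"x":0,"y":0,"z":0.012,"spin":0,"jaw":0},{"x":0,"y":0,"z":0.01,"spin":0,"jaw":0},{"x":0,"y":0,"z":0.005,"spin":0,"jaw":0},{"x":0,"y":0,"z":0.002,"spin":0,"jaw":0},{"x":0,"y":0,"z":0,"spin":0,"jaw":0},{"x":0,"y":0,"z":0,"spin":0,"jaw":0}]'
python3 - <<'E'
from h import *
s=snapshot("scene");crop(s,265,130,345,200,9,"s20.png")
E
for i in 1; do python3 -m crank '[{"x":0,"y":0,"z":0.0015,"spin":0,"jaw":0},{"x":0,"y":0,"z":0,"spin":0,"jaw":0}]'; done; python3 d.py 565 245.1 60 96.35
```

```text
clock: 28.75
tool_pos: [563.9, 244.7, 59.4]
orientation: [-180.0, 0.0, 96.3]
contact_force: [-0.0, 0.3, -2.8]
opening: 0.601
clock: 28.97
tool_pos: [564.1, 244.8, 58.3]
orientation: [180.0, -0.0, 96.4]
contact_force: [0.4, -0.3, -2.5]
opening: 0.598
at [564.1 244.8  58.3] [179.98  -0.    96.35] q6 6.7  tool d mm [ 0.2  0.9 -1.7] n 0.0 spin 0.0 n 0.0
```

View pics/s20.png

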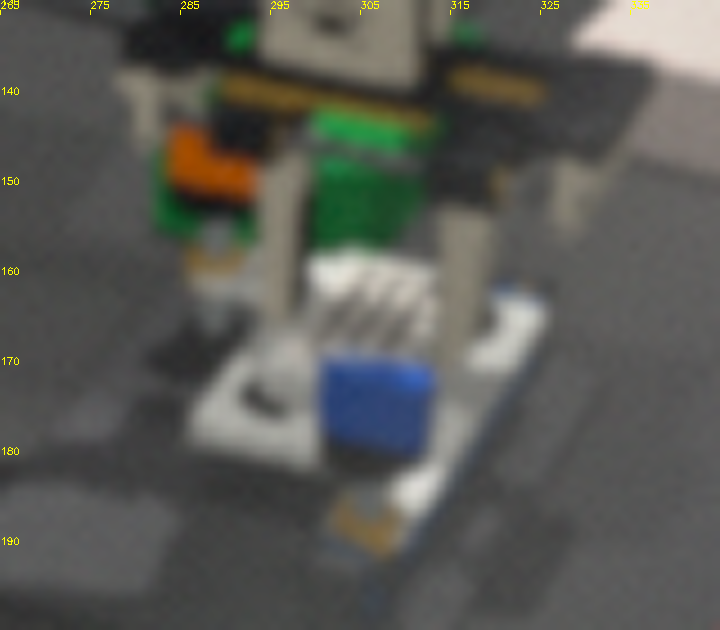

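```bash
for i in 1; do python3 -m crank '[{"x":0,"y":0,"z":0.001,"spin":0,"jaw":0},{"x":0,"y":0,"z":0,"spin":0,"jaw":0}]';  python3 -m crank '[{"x":0,"y":0,"z":0.001,"spin":0,"jaw":0},{"x":0,"y":0,"z":0,"spin":0,"jaw":0}]'; done; python3 d.py 565 245.1 60 96.35
```

```text
clock: 29.13
tool_pos: [564.0, 244.7, 57.2]
orientation: [180.0, -0.0, 96.3]
contact_force: [0.0, -0.3, -2.3]
opening: 0.596
clock: 29.3
tool_pos: [564.1, 244.7, 56.4]
orientation: [180.0, -0.0, 96.3]
contact_force: [-0.1, -0.9, -1.8]
opening: 0.598
at [564.1 244.7  56.4] [ 1.7997e+02 -1.0000e-02  9.6350e+01] q6 6.7  tool d mm [ 0.3  0.9 -3.6] n 0.1 spin -0.0 n 0.0
```

```bash
python3 -m crank '[{"x":0,"y":0,"z":0.001,"spin":0,"jaw":0},{"x":0,"y":0,"z":0,"spin":0,"jaw":0}]';  python3 -m crank '[{"x":0,"y":0,"z":0.0005,"spin":0,"jaw":0},{"x":0,"y":0,"z":0,"spin":0,"jaw":0}]'
```

```text
clock: 29.47
tool_pos: [564.2, 244.7, 56.3]
orientation: [179.9, 0.0, 96.4]
contact_force: [-2.6, -1.0, 4.8]
opening: 0.602
clock: 29.63
tool_pos: [564.2, 244.8, 56.3]
orientation: [179.9, -0.0, 96.4]
contact_force: [-3.4, -1.4, 7.5]
opening: 0.597
```

```bash
python3 -m crank '[{"x":0,"y":0,"z":0,"spin":0,"jaw":0.06},{"x":0,"y":0,"z":0,"spin":0,"jaw":0.07},{"x":0,"y":0,"z":0,"spin":0,"jaw":0.07},{"x":0,"y":0,"z":0,"spin":0,"jaw":0.07},{"x":0,"y":0,"z":-0.02,"spin":0,"jaw":0.07},{"x":0,"y":0,"z":-0.03,"spin":0,"jaw":0.07},{"x":0,"y":0,"z":0,"spin":0,"jaw":0.0},{"x":0,"y":0,"z":0,"spin":0,"jaw":0.0},{"x":0,"y":0,"z":0,"spin":0,"jaw":0.0},{"x":0,"y":0,"z":0,"spin":0,"jaw":0.0}]'; python3 d.py 565 245.1 60 96.35
python3 - <<'E'
from h import *
s=snapshot("scene");crop(s,265,130,345,200,9,"s21.png")
E
```

```text
clock: 30.47
tool_pos: [563.1, 244.5, 103.5]
orientation: [-179.9, 0.0, 96.3]
contact_force: [0.2, 0.3, -0.4]
opening: 0.517
at [563.1 244.5 103.5] [-1.7988e+02  1.0000e-02  9.6350e+01] q6 6.7  tool d mm [ 0.4  1.9 43.5] n 1.0 spin -0.0 n 0.0
```

View pics/s21.png

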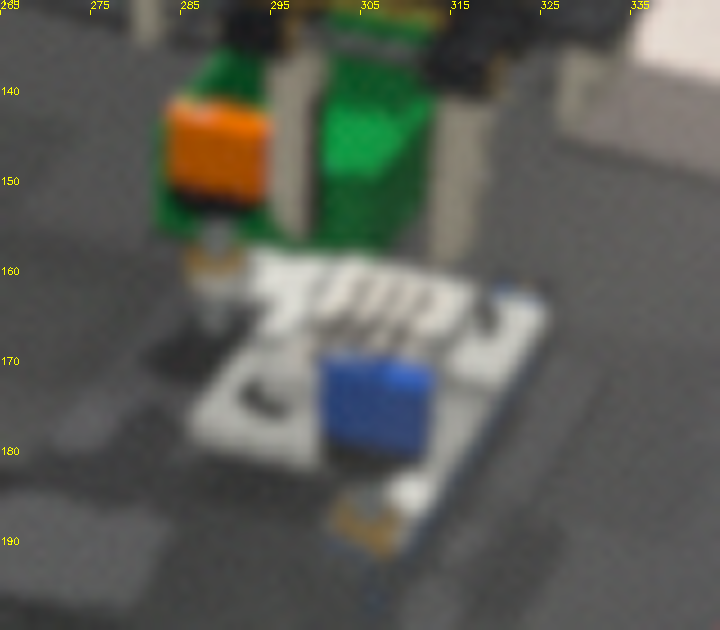

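```bash
python3 -m crank '[{"x":0,"y":0,"z":0,"spin":0,"jaw":0},{"x":0,"y":0,"z":0,"spin":0,"jaw":0},{"x":0,"y":0,"z":0,"spin":0,"jaw":0},{"x":0,"y":0,"z":0.01,"spin":0,"jaw":0},{"x":0,"y":0,"z":0.01,"spin":0,"jaw":0},{"x":0,"y":0,"z":0.01,"spin":0,"jaw":0},{"x":0,"y":0,"z":0.003,"spin":0,"jaw":0},{"x":0,"y":0,"z":0,"spin":0,"jaw":0},{"x":0,"y":0,"z":0,"spin":0,"jaw":0},{"x":0,"y":0,"z":0,"spin":0,"jaw":0}]'
```

```text
clock: 31.35
tool_pos: [564.2, 244.7, 71.8]
orientation: [180.0, -0.0, 96.3]
contact_force: [0.1, 0.6, 0.3]
opening: 0.007
```

```bash
python3 -m crank '[{"x":0,"y":0,"z":0.0015,"spin":0,"jaw":0},{"x":0,"y":0,"z":0,"spin":0,"jaw":0}]'; python3 -m crank '[{"x":0,"y":0,"z":0.001,"spin":0,"jaw":0},{"x":0,"y":0,"z":0,"spin":0,"jaw":0}]'
```

```text
clock: 31.52
tool_pos: [564.2, 244.8, 70.4]
orientation: [180.0, -0.0, 96.4]
contact_force: [-0.1, -0.5, -0.5]
opening: 0.005
clock: 31.68
tool_pos: [564.0, 244.7, 69.3]
orientation: [180.0, -0.0, 96.3]
contact_force: [-0.3, 0.9, -0.7]
opening: 0.005
```

```bash
python3 -m crank '[{"x":0,"y":0,"z":0.001,"spin":0,"jaw":0},{"x":0,"y":0,"z":0,"spin":0,"jaw":0}]'; python3 -m crank '[{"x":0,"y":0,"z":0.001,"spin":0,"jaw":0},{"x":0,"y":0,"z":0,"spin":0,"jaw":0}]'; python3 -m crank '[{"x":0,"y":0,"z":0.0005,"spin":0,"jaw":0},{"x":0,"y":0,"z":0,"spin":0,"jaw":0}]'
```

```text
clock: 31.85
tool_pos: [563.9, 244.7, 68.1]
orientation: [-180.0, -0.0, 96.3]
contact_force: [-0.2, 0.4, -0.1]
opening: 0.001
clock: 32.02
tool_pos: [564.1, 244.7, 67.3]
orientation: [180.0, -0.0, 96.3]
contact_force: [0.5, -0.4, -0.6]
opening: 0.002
clock: 32.18
tool_pos: [564.1, 244.7, 67.2]
orientation: [180.0, -0.0, 96.4]
contact_force: [-1.3, -0.5, 4.3]
opening: 0.003
```

```bash
python3 -m crank '[{"x":0,"y":0,"z":0.001,"spin":0,"jaw":0},{"x":0,"y":0,"z":0,"spin":0,"jaw":0}]'; python3 -m crank '[{"x":0,"y":0,"z":-0.01,"spin":0,"jaw":0},{"x":0,"y":0,"z":-0.03,"spin":0,"jaw":0},{"x":0,"y":0,"z":-0.04,"spin":0,"jaw":0},{"x":0,"y":0,"z":-0.04,"spin":0,"jaw":0.03},{"x":-0.04,"y":0,"z":0,"spin":0,"jaw":0.03},{"x":-0.04,"y":0,"z":0,"spin":0,"jaw":0.03},{"x":-0.04,"y":0,"z":0,"spin":0,"jaw":0.03},{"x":-0.04,"y":0,"z":0,"spin":0,"jaw":0.03},{"x":-0.04,"y":0,"z":0,"spin":0,"jaw":0.03},{"x":-0.04,"y":0,"z":0,"spin":0,"jaw":0.03},{"x":-0.04,"y":0,"z":0,"spin":0,"jaw":0.03},{"x":-0.04,"y":0,"z":0,"spin":0,"jaw":0.03},{"x":0,"y":0,"z":0,"spin":0,"jaw":0.03},{"x":0,"y":0,"z":0,"spin":0,"jaw":0.03},{"x":0,"y":0,"z":0,"spin":0,"jaw":0.03}]'
python3 - <<'E'
from h import *
s=snapshot("scene");crop(s,255,130,345,210,8,"s22.png");cv2.imwrite("pics/s22f.png",s["frame"][:,:,::-1]);s=snapshot("top");crop(s,160,145,245,225,9,"t22.png")
E
```

```text
clock: 32.35
tool_pos: [564.1, 244.7, 67.2]
orientation: [179.9, -0.0, 96.4]
contact_force: [-3.9, -2.4, 10.5]
opening: 0.005
clock: 33.6
tool_pos: [599.2, -73.1, 185.6]
orientation: [-180.0, -0.0, 96.3]
contact_force: [-1.2, 0.0, -0.1]
opening: 0.319
```

View pics/s22.png

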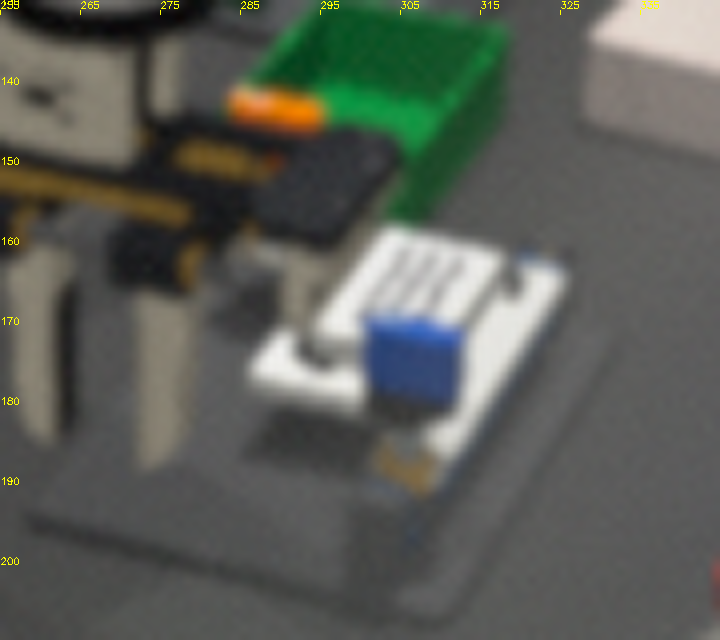

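View pics/t22.png

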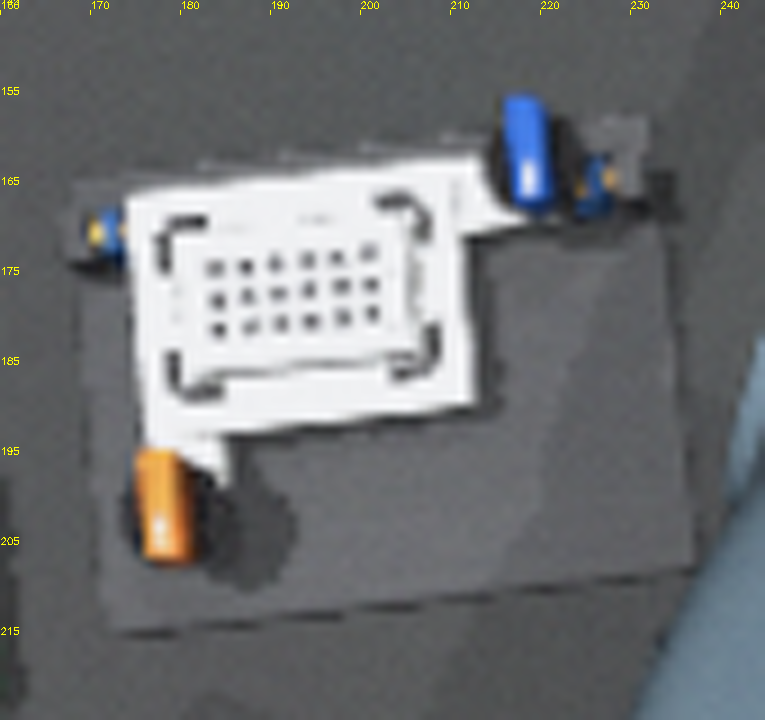

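View pics/s22f.png

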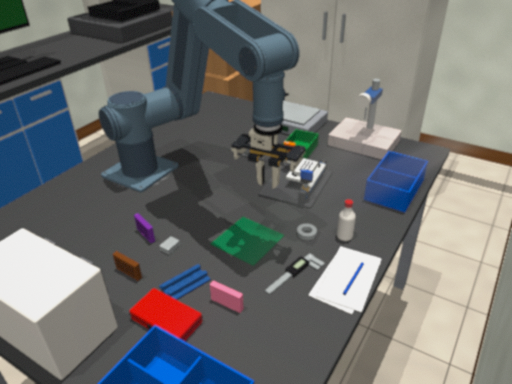

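The plate sits inside the four corner stops, dotted side up. Both knob bars are unchanged, and the bystanders are where they were. Handing in.

```bash
python3 -c "
from station import *
print(get_state()['contact_force'],get_state()['clock']); print(close_job())"
```

```text
[0.21453413 0.16722798 0.02291281] 33.7
the job is handed in; nothing more can be done
None
```

The job is done and handed in at 33.7 s: the platform is levelled and the plate sits in it, dotted side up and released.

**What I did:**
- **Levelling:** I turned the orange knob by about -0.78 rad and the blue one by about +1.09 rad, until both bars lay along the leveller's x axis.
- **Laying down:** I lifted the plate from the stand and stood it on the mat. I then tipped it backwards between the fingers so it lay dotted side up, and let go.
- **Placing:** I took it again by its long edges, set it between the stops, and pressed it down twice, with about 7 N while still gripped and then about 10 N with the closed fingers. Then I let go and moved away.

**Last checks:**
- The plate is free inside all four stops, dotted side up. The fingers touched its top at 67.2 mm, against 67 mm expected for a level platform.
- Both bars looked unmoved after the placing. I did not probe the platform's tilt at its corners. Level rests on the knob angles: the bars were left at 6.5°, and the leveller's direction came out as 6.3° from the knob grips and 6.5° from the cameras. That is about 0.2° of knob angle, or roughly 0.0003 rad of tilt.
- In the last overall picture, the bystanders look to be where they started.
- No check failed. The largest wrist force shown in any reading was about 11 N.

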